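Set the air and hold a washed crank arm over the blow-off slot

TASK

Blow the washed crank arm dry. First set the air: press the blue regulator knob down, turn it clockwise until the red gauge needle stands in the green band, and let the knob spring back up; then pick up the silver crank arm, carry it over the things on the bench and the rim of the tray without bumping them, and hold it level, centred and lengthwise over the air slot in the tray, about 15 mm above it and touching nothing of the station. Finish while still holding it there.

Things in the scene. Friction and masses are not known exactly. Their poses are not given: they have to be found in the camera images.
- blowoff_station: Fixed blow-off station. Origin at bench level under the middle of the air slot; x points across the slot (away from the robot when unturned), y along the slot towards the regulator, z up. Grey open steel catch tray 150 (x) by 250 mm (y), centred on the origin, 3 mm walls; in it the aluminium air-knife bar, 36 mm (x) by 186 mm (y). Base plate x -85 to 85, y -130 to 250 mm, 6 mm thick.
- slot_mid (a point): Middle of the thin black air slot between the bar's two raised lips, at the height of the lips' top, 58 mm above the bench (11 mm below the tray's rim); axes as the station's: y along the slot, x across it.
- tray_rim (a point): Middle of the top of the tray's end wall on the regulator side; the rim is 69 mm above the bench all round.
- gauge_centre (a point): Centre of the white dial of the round pressure gauge, 68 mm across, on the robot side of the filter regulator, 58 mm above the bench, the face tilted 0.8 rad from facing up towards the robot. The regulator (58 x 66 mm, 86 mm high without its knob) stands outside the tray's end, its upright axis 56 mm behind this point; its brass inlet pipe reaches 60 mm beyond that axis along y.
- knob_grip (a point): On the upright axis of the blue knob on top of the regulator, 118 mm above the bench while up; turns and sinks with the knob. Round skirt 51 mm across, its top 15 mm below this point; on it an upright grip bar, 46 mm long along this frame's x, 13 mm thick along y, its top 8 mm above this point. A white line marks the bar's +x end. Grip the bar across its thickness from above.
- knob_press (a joint): How far the knob is pressed down, m: 0 up, 0.007 fully down. A spring pushes it back up, about 3.5 N at the top and 7 N fully down.
- knob (a joint): Turn of the knob, rad, growing clockwise from above: 0 (air off) to 1.55. Up at the off end, hidden pins lock it against stops (it gives under 0.1 to a light twist). Pressed down more than 5 mm the pins pass under the stops; beyond about 0.6 rad they may rise again and the knob turns freely. Light friction holds it where it is left.
- needle (a joint): Angle of the red gauge needle, rad, growing clockwise on the dial from zero at the lower left; always twice the knob's turn.
- needle_tip (a point): Point on the red needle, 23.5 mm from the dial's centre.
- green_band (a joint): Angle of the middle of the green band on the dial, rad, measured like the needle's (they agree when equal). The band spans 0.3 rad either side of it. It is set differently each time and stays put.
- band_mid (a point): Middle of the green band on the dial, 23.5 mm from the dial's centre.
- crank: Loose silver crank arm, 0.2 to 0.35 kg, 205 mm long, 27 mm high, arm 24 mm wide, a ring 41 mm across at one end. Origin mid-length at its underside. Long axis (to the ring) 1.077 rad counter-clockwise of its x axis. Centre of mass 20 mm from the origin towards the ring; there 24 mm wide, 7 to 19 mm above the bench. Its underside is 6.6 mm higher at the ring, so it may lie tipped by 2 deg.
- crank_ring_end (a point): Underside of the crank arm at the ring's centre, 77 mm from its middle; axes as the crank's.
- crank_pedal_end (a point): Underside of the crank arm near its plain (pedal) end, 77 mm from its middle; axes as the crank's.
- pedal: Loose black pedal with a steel spindle, 76 x 118 mm, 55 mm high, between the crank arm and the station; leave alone. Origin at the centre of its underside.
- grease: Loose white tub with a blue lid, 86 mm across, 64 mm high, between the crank arm and the station; leave alone. Origin at the centre of its underside.
- socket: Loose light-grey bottom-bracket socket, 44 mm across, 30 mm high, behind the crank arm; leave alone. Origin at the centre of its underside.
Mind the look-alikes: they are no part of the job. Leave any turquoise look-alike of the crank alone.

How it is judged (in metres and radians):
On the way, in this order (a step that is already met when the one before it is completed fails the run):
1. the knob has been pressed down at its off end (value of joint knob_press above 0.003 m and value of joint knob below 0.4 rad), for 0.05 s.
2. the knob has been turned so that the needle stands in the green band, and has sprung back up (distance between needle_tip and band_mid below 0.007 m and value of joint knob_press below 0.002 m), for 0.3 s.
3. the crank arm has been picked up in the fingers (height (world z) of crank above 0.04 m and contact force between crank and the fingers above 1 N), for 0.2 s.
At the end, for the whole second after the job is handed in: Needle within 7 mm (0.3 rad) of the band's middle and knob up; crank held in the fingers, still, not touching the station; undersides of both its ends 4 to 30 mm above the slot's lips and within 10 mm sideways of the slot's line; its middle within 20 mm of the slot's middle along it (all of step 2 and x of crank_ring_end in the frame of slot_mid between -0.01 and 0.01 m and z of crank_ring_end in the frame of slot_mid between 0.004 and 0.03 m and x of crank_pedal_end in the frame of slot_mid between -0.01 and 0.01 m and z of crank_pedal_end in the frame of slot_mid between 0.004 and 0.03 m and y of crank in the frame of slot_mid between -0.02 and 0.02 m and contact force between crank and the fingers above 1 N and contact force between crank and blowoff_station below 0.1 N and linear speed of crank below 0.02 m/s); the arm keeps its last pose, push and grip.
It fails at once if the crank arm bumped the station (contact force between crank and blowoff_station above 2 N).
It fails at once if the pedal, the grease tub or the socket was disturbed (distance of any of pedal, grease, socket from where it was at the start of the episode above 0.015 m).
It also fails if it takes over 67 s, if anything falls off the work surface, if the arm or the gripper's body presses on something with over 40 N, if the wrist force passes 120 N, or if a joint passes its speed limit or range.

ROBOT

A 6-joint arm with a two-finger parallel gripper is mounted at the origin on a cart in front of the work surface, level with it; the furniture and walls round the work are solid. World frame = base frame: x ahead of the robot, y to its left, z up, the work surface at z = 0. Lengths are in mm, angles in rad, forces in N, time in s.
With the tool pointing down it reaches from about 350 to 775 mm from the base axis. Payload 7.3 kg.
Tool frame: the origin (TCP) lies at the very end of the fingers, on their centre line; the grasp point (between the pads) lies bot.grip_point_offset behind it (bot.grip_point_offset is the distance from the TCP to the grasp point, in mm); z points along the fingers, y is the line along which they close (so a half turn about z gives the same grasp; the last joint's range is limited). The gripper opens to 92 mm and grips with 3 to 60 N. Pads are 19 mm wide; open, the fingers measure 130 mm over their backs; the gripper's body (75 mm by 190 mm) begins 47 mm behind the grasp point.
Start: joints at [1.142, 0.342, 1.524, -0, 1.275, -0.146], TCP at [146.485, 504.173, 191.141] pointing down, gripper open.
Joint ranges: [-2.53, 2.53], [-0.77, 2.02], [0.04, 2.7], [-1, 4.14], [0.28, 2.66], [-3.11, 3.11]. Speed limits (rad/s): [2.57, 2.57, 3.14, 3.14, 3.14, 3.14].

INTERFACE

Orientations are given as [roll, pitch, yaw] about the fixed x, y, z axes, in that order (R = Rz(yaw) Ry(pitch) Rx(roll)).
In Python, from plant import bot gives the robot as it stands. The module is installed in compiled form; this text tells all that it offers.
- The arm moves only by the tool carry_out, never from a script. Its argument "plan" is a list of rows, each an object of numbers: "tx", "ty", "tz": the shift along the world's x, y, z in mm; "rx", "ry", "rz": the turn, a rotation vector about the world's x, y, z in rad. A call has 1 to 12 rows; each row shifts and turns the commanded pose from where the row before left it; what a row does not reach is not made up. A row lasts 1/10 s, in which the tool goes at most 50 mm and 8.59 degrees, less where a joint would pass 70% of its speed; a pose out of reach is approached as far as the arm can. A call with a gripper value outside its range is refused whole. "gripper" is the closure, from 0 (fully open) to 1 (shut), set as the call begins (left out, the last holds). The fingers move at their own pace and stop on an object; the grip force is fixed at half the most. Time passes only in rows, so rows that do not move let the fingers close. It gives the time, the measured TCP pose, the force, the opening and the grip force at its end, in the units of the state.
- bot.get_obs(): the state, without advancing time (a new reading comes with each control period).
- bot.capture(name): name is "scene" or "top"; returns the picture (400x640x3 uint8, red, green, blue); there is no depth.
- bot.camera_model(name): a dict with "camera_matrix" (3x3 intrinsics, pixels), "dist" ([k1, k2, p1, p2, k3] as OpenCV has them; the pictures are not rectified), "R" (3x3) and "t" (3): a world point X has camera coordinates R X + t. Camera axes: x right, y down, z forward; pixel columns grow to the right and rows downward; lengths in mm; the calibration is good to about 2 mm. A picture is of the moment at which its call begins. camera_model takes no time and is no camera call.
- bot.close_job(): hands the job in; it is judged then, once.
The state is a dict: "time": time; "joint_positions": joint angles; "dq": joint speeds; "tau": joint torques, N m; "tool_pos": TCP position; "tcp_rot": TCP orientation; "contact_force": force on the tool from outside, world axes, zero at the start; "moment": the same for the moment, N m; "grip_width": finger opening in mm; "finger_force": force on a finger pad.
Only numpy, scipy, OpenCV 4.12 (cv2) and the standard library are available. Lean on these libraries where they do the work, as an engineer would, in place of code of your own. Each camera call takes 0.05 s, during which the arm holds its last target. There are 200 camera calls.

## Working session

There is one attempt and no reset: what is moved stays moved. The work goes in short steps, Python scripts to look and compute and a tool call to move; the robot and the scene stay as the last step left them, time stands still between calls to the robot, and variables do not carry over. Pictures are saved under pics/ and viewed, at most 10 in all, crops included, and the job is handed in when it is done.

Besides the shell and the picture viewer there is one more tool, called after "Call:" as name(argument=value, ...) on one line, values as JSON. carry_out: Moves the arm, as the interface text tells. Its arguments: {"type":"object","properties":{"plan":{"type":"array"},"gripper":{"type":"number"}},"required":["plan"]}

```bash
mkdir -p pics
python3 - <<'E'
from plant import bot
import cv2,numpy as np
for n in("scene","top"):
    cv2.imwrite(f"pics/{n}0.png",bot.capture(n)[:,:,::-1])
    m=bot.camera_model(n);print(n,{k:np.round(v,3).tolist() for k,v in m.items()})
o=bot.get_obs();print(o,bot.grip_point_offset)
E
```

```text
scene {'camera_matrix': [[499.776, 0.0, 316.475], [0.0, 499.776, 202.056], [0.0, 0.0, 1.0]], 'dist': [-0.105, 0.0, 0.0, 0.0, 0.0], 'R': [[0.687, -0.727, -0.006], [-0.452, -0.42, -0.787], [0.569, 0.543, -0.618]], 't': [-349.144, 354.068, 1169.583]}
top {'camera_matrix': [[430.064, 0.0, 317.704], [0.0, 430.064, 191.671], [0.0, 0.0, 1.0]], 'dist': [0.031, 0.0, 0.0, 0.0, 0.0], 'R': [[-0.026, -1.0, -0.009], [-0.988, 0.027, -0.151], [0.151, 0.005, -0.989]], 't': [57.916, 575.14, 1174.611]}
{'time': 0.1, 'joint_positions': array([ 1.14202680e+00,  3.42663758e-01,  1.52493358e+00,  7.17150215e-06,
        1.27539976e+00, -1.45994239e-01]), 'dq': array([ 0.00014078, -0.00126014, -0.00045158,  0.00041197,  0.00163839,
       -0.00135068]), 'tau': array([ 3.90325542e-03, -4.31999409e+01, -2.44703901e+01,  7.21819396e-02,
        5.24587242e-02, -6.45340788e-05]), 'tool_pos': array([146.28409806, 503.77288103, 190.50471625]), 'tcp_rot': array([-3.14020414e+00, -2.11099168e-04,  2.85881513e+00]), 'contact_force': array([0.81292515, 0.36704809, 0.08039664]), 'moment': array([-0.01367582,  0.00976526,  0.02337997]), 'finger_force': 0.0, 'grip_width': 91.69081434012129} 18.8
```

View pics/scene0.png

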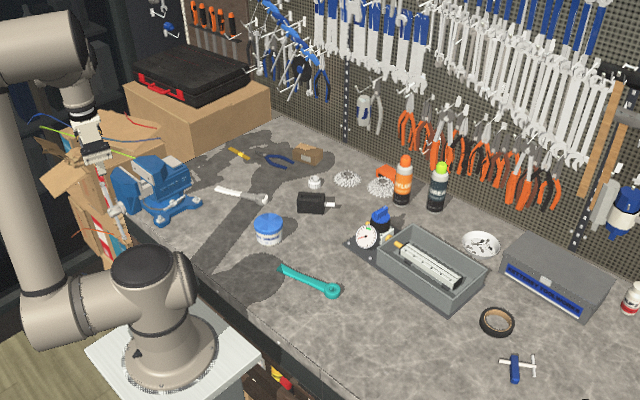

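View pics/top0.png

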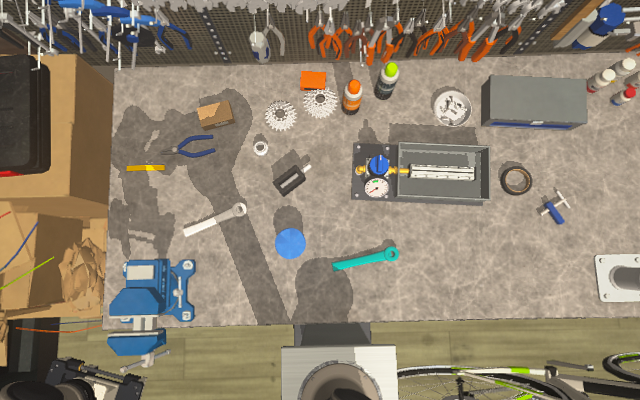

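The scene view shows the station (gauge about (365,237), blue knob (380,215), bar (430,267)) and the silver crank (215..268, 188..200). The top view shows the crank from (185,233) to (240,210), the knob (378,165), the gauge (376,187) and the slot from about (412,172) to (474,174). I'll enlarge both.

Run:
```python
import cv2,numpy as np
t=cv2.imread("pics/top0.png");s=cv2.imread("pics/scene0.png")
def c(i,x,y,w,h,k):
    o=cv2.resize(i[y:y+h,x:x+w],None,fx=k,fy=k,interpolation=cv2.INTER_CUBIC)
    for a in range(0,w,10):cv2.putText(o,str(x+a),(a*k,8),0,.3,(0,0,255),1);cv2.line(o,(a*k,9),(a*k,14),(0,0,255),1)
    for a in range(0,h,10):cv2.putText(o,str(y+a),(0,a*k+4),0,.3,(0,0,255),1);cv2.line(o,(20,a*k),(26,a*k),(0,0,255),1)
    return o
a=c(t,345,135,150,70,5);b=np.hstack([c(t,175,195,80,50,5),c(s,205,175,70,50,5)])
cv2.imwrite("pics/m1.png",np.vstack([a,b]))
cv2.imwrite("pics/m2.png",c(s,335,195,160,120,5))
```

```text
(no output)
```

View pics/m1.png

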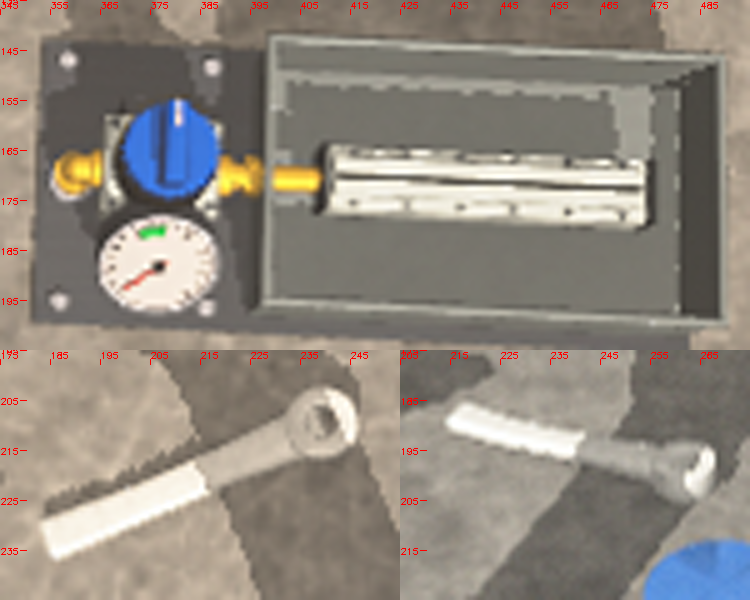

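View pics/m2.png

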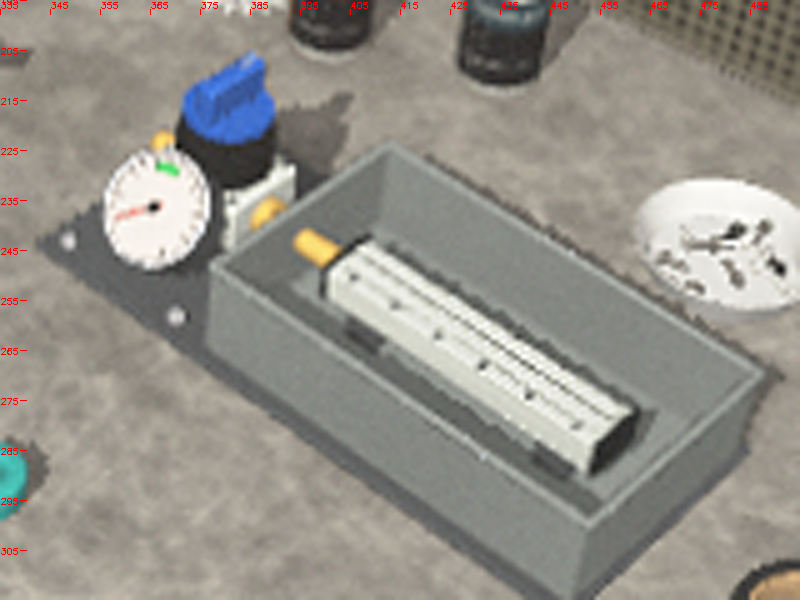

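Readings in full-image pixels:
- **Top view:** slot ends (412,168.6) and (474,172.6). Rim corners (399,142.4), (397.4,195.6), (489.4,199.4), (489.4,147). Knob bar ends (380.6,155.6) with the white mark, and (379,172.4). Crank ring (239.4,209) and plain end (184.4,233.2).
- **Scene view:** slot ends (409,244.4) and (461.4,276.6). Rim corners (377.4,247.4), (413.6,224.4), (488,270), (453.4,299.4). Knob bar ends (386.6,206.4) and (375,215). Crank ring (263,199.4) and plain end (215.2,187.4).
- **Gauge:** the needle points lower left and the green band is near 12 o'clock.

```bash
cat > h.py <<'E'
from plant import bot
import numpy as np,cv2
from scipy.optimize import least_squares
def proj(n,X):
    m=bot.camera_model(n);r,_=cv2.Rodrigues(np.array(m["R"],float))
    return cv2.projectPoints(np.array(X,float).reshape(-1,1,3),r,np.array(m["t"],float),np.array(m["camera_matrix"],float),np.array(m["dist"],float))[0][:,0]
def tri(a,b):
    f=lambda X:np.r_[proj("top",X)[0]-a,proj("scene",X)[0]-b]
    s=least_squares(f,[500,100,50]);return s.x,s.fun
def ray(n,p,z):
    f=lambda q:proj(n,[q[0],q[1],z])[0]-p
    return least_squares(f,[500,100]).x
def st(P,p):
    c,s=np.cos(p[2]),np.sin(p[2]);P=np.array(P,float)
    return np.c_[p[0]+c*P[:,0]-s*P[:,1],p[1]+s*P[:,0]+c*P[:,1],P[:,2]+p[3]]
E
python3 - <<'E'
from h import *
P=[[0,93,58],[0,-93,58],[75,125,69],[-75,125,69],[-75,-125,69],[75,-125,69]]
T=np.array([[412,168.6],[474,172.6],[399,142.4],[397.4,195.6],[489.4,199.4],[489.4,147]])
S=np.array([[409,244.4],[461.4,276.6],[413.6,224.4],[377.4,247.4],[453.4,299.4],[488,270]])
f=lambda p:np.r_[(proj("top",st(P,p))-T).ravel(),(proj("scene",st(P,p))-S).ravel()]
s=least_squares(f,[600,-150,0,0]);p=s.x;print("station",p.round(3));print(s.fun.reshape(-1,2).round(1).tolist())
for n,a,b in[("bar white",(380.6,155.6),(386.6,206.4)),("bar other",(379,172.4),(375,215)),
 ("gauge c",(345+158/5,135+267/5),(335+154/5,195+207/5)),("needle",(369,193),(358,238.4)),("band",(375.4,181.4),(368.6,228.8)),
 ("ring",(239.4,209),(263,199.4)),("plain",(184.4,233.2),(215.2,187.4))]:
    X,e=tri(a,b);print(n,X.round(1),e.round(1))
    # local station coords
    d=X[:2]-p[:2];c,q=np.cos(p[2]),np.sin(p[2]);print("   local",(c*d[0]+q*d[1]).round(1),(-q*d[0]+c*d[1]).round(1))
print("ring@24",ray("top",(239.4,209),24),ray("scene",(263,199.4),24),"plain@22",ray("top",(184.4,233.2),22),ray("scene",(215.2,187.4),22))
# dial fit
t,a_=[(376.6,188.4),(369,193),(375.4,181.4)],[(365.8,236.4),(358,238.4),(368.6,228.8)]
yaw=p[2]
R=np.array([[np.cos(yaw),-np.sin(yaw),0],[np.sin(yaw),np.cos(yaw),0],[0,0,1]])
rt=R@[0,-1,0];up=R@[np.cos(.8),0,np.sin(.8)]
def g(q):
    c=q[:3];X=[c]+[c+r*(np.sin(a)*rt+np.cos(a)*up) for a,r in((q[3],q[5]),(q[4],23.5))]
    return np.r_[(proj("top",X)-t).ravel(),(proj("scene",X)-a_).ravel()]
s=least_squares(g,[550,50,58,-2.2,0,23]);print("dial",s.x.round(3),"knob turn",(s.x[4]-s.x[3])/2,s.fun.round(1))
E
```

```text
station [ 6.24983e+02 -3.11411e+02 -8.20000e-02 -1.62000e+00]
[[-2.1, 0.2], [2.7, -0.3], [0.9, -1.1], [1.0, -1.7], [0.5, -0.6], [0.3, -1.2], [-4.3, -0.6], [-1.4, 3.6], [-0.1, -1.1], [0.6, 0.3], [0.1, 0.2], [-0.3, -0.6]]
bar white [ 657.6 -129.   125.1] [ 0.2 -0.3 -0.4  0.1]
   local 17.5 184.5
bar other [ 613.3 -123.5  117.7] [ 0.2 -0.2 -0.3  0.1]
   local -27.0 186.4
gauge c [ 579.2 -122.7   60.3] [ 0.2 -0.2 -0.2  0. ]
   local -61.1 184.4
needle [ 569.1 -102.8   47.1] [ 0.3 -0.3 -0.4  0.1]
   local -72.8 203.3
band [ 596.4 -118.1   74.9] [ 0.1 -0.1 -0.1  0. ]
   local -44.4 190.3
ring [538.9 270.3   6.5] [ 0.4 -0.5 -0.7  0. ]
   local -133.5 572.7
plain [470.8 427.8  12.9] [-0.2  0.2  0.4  0. ]
   local -214.3 724.0
ring@24 [535.47252731 268.11139184] [526.39146381 250.99672117] plain@22 [470.87471671 424.40386707] [463.21789506 417.93834448]
dial [ 5.79602e+02 -1.22536e+02  5.94560e+01 -2.31400e+00 -2.41000e-01
  2.55600e+01] knob turn 1.036547235688571 [ 0.1 -0.3  0.3 -0.3  0.2 -0.  -0.2  0.2 -0.4  0.1 -0.2 -0.1]
```

Call:
carry_out(plan=[{"tx":22.2,"ty":-28.6,"rz":0.0083},{"tx":22.2,"ty":-28.6,"rz":0.0083},{"tx":22.2,"ty":-28.6,"rz":0.0083},{"tx":22.2,"ty":-28.6,"rz":0.0083},{"tx":22.2,"ty":-28.6,"rz":0.0083},{"tx":22.2,"ty":-28.6,"rz":0.0083},{"tx":22.2,"ty":-28.6,"rz":0.0083},{"tx":22.2,"ty":-28.6,"rz":0.0083},{"tx":22.2,"ty":-28.6,"rz":0.0083},{"tx":22.2,"ty":-28.6,"rz":0.0083},{"tx":22.2,"ty":-28.6,"rz":0.0083},{"tx":22.2,"ty":-28.6,"rz":0.0083}], gripper=0)

```text
invalid input at $.plan[0]: expected keys tx, ty, tz, rx, ry, rz
```

Call:
carry_out(plan=[{"tx":22.2,"ty":-28.6,"rz":0.0083},{"tx":22.2,"ty":-28.6,"rz":0.0083},{"tx":22.2,"ty":-28.6,"rz":0.0083},{"tx":22.2,"ty":-28.6,"rz":0.0083},{"tx":22.2,"ty":-28.6,"rz":0.0083},{"tx":22.2,"ty":-28.6,"rz":0.0083},{"tx":22.2,"ty":-28.6,"rz":0.0083},{"tx":22.2,"ty":-28.6,"rz":0.0083},{"tx":22.2,"ty":-28.6,"rz":0.0083},{"tx":22.2,"ty":-28.6,"rz":0.0083},{},{}])

```text
invalid input at $.plan[0]: expected keys tx, ty, tz, rx, ry, rz
```

Run:
```python
from h import *
o=bot.get_obs();print(o['time'],o['tool_pos'],o['tcp_rot'])
s=bot.capture("scene")[:,:,::-1];t=bot.capture("top")[:,:,::-1]
cv2.imwrite("pics/s1.png",s);cv2.imwrite("pics/t1.png",t)
a=cv2.resize(s[150:270,330:450],None,fx=4,fy=4,interpolation=2);b=cv2.resize(t[120:220,335:415],(384,480),interpolation=2)
a=a[:, :400]
cv2.imwrite("pics/m3.png",np.hstack([a,b]))
```

```text
0.1 [146.28409806 503.77288103 190.50471625] [-3.14020414e+00 -2.11099168e-04  2.85881513e+00]
```

View pics/m3.png

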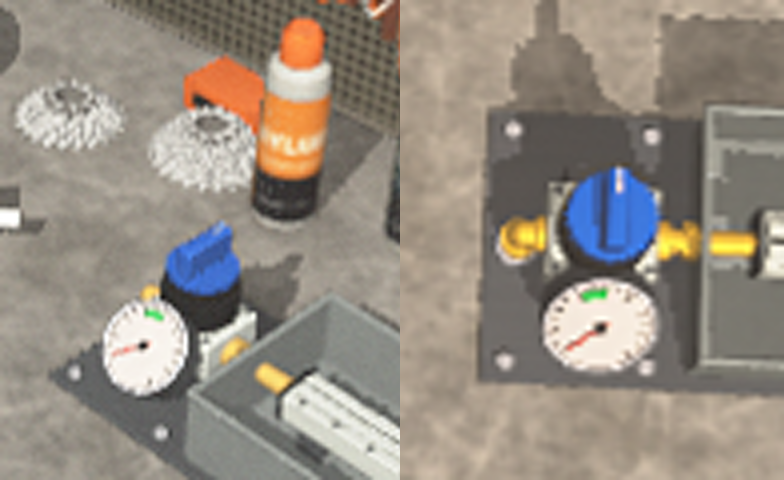

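The arm had not moved because rows need all six keys. The picture shows the station unchanged. I'll resend the moves.

Call:
carry_out(plan=[{"tx":24.4,"ty":-31.5,"tz":0,"rx":0,"ry":0,"rz":0.009},{"tx":24.4,"ty":-31.5,"tz":0,"rx":0,"ry":0,"rz":0.009},{"tx":24.4,"ty":-31.5,"tz":0,"rx":0,"ry":0,"rz":0.009},{"tx":24.4,"ty":-31.5,"tz":0,"rx":0,"ry":0,"rz":0.009},{"tx":24.4,"ty":-31.5,"tz":0,"rx":0,"ry":0,"rz":0.009},{"tx":24.4,"ty":-31.5,"tz":0,"rx":0,"ry":0,"rz":0.009},{"tx":24.4,"ty":-31.5,"tz":0,"rx":0,"ry":0,"rz":0.009},{"tx":24.4,"ty":-31.5,"tz":0,"rx":0,"ry":0,"rz":0.009},{"tx":24.4,"ty":-31.5,"tz":0,"rx":0,"ry":0,"rz":0.009},{"tx":24.4,"ty":-31.5,"tz":0,"rx":0,"ry":0,"rz":0.009}], gripper=0)

```text
time: 1.2
tool_pos: [391.2, 187.7, 191.2]
tcp_rot: [3.141, 0.0, 2.949]
contact_force: [0.2, -0.1, 0.2]
grip_width: 91.9
finger_force: 0.0
```

Call:
carry_out(plan=[{"tx":24.4,"ty":-31.5,"tz":0,"rx":0,"ry":0,"rz":0.009},{"tx":24.4,"ty":-31.5,"tz":0,"rx":0,"ry":0,"rz":0.009},{"tx":24.4,"ty":-31.5,"tz":0,"rx":0,"ry":0,"rz":0.009},{"tx":24.4,"ty":-31.5,"tz":0,"rx":0,"ry":0,"rz":0.009},{"tx":24.4,"ty":-31.5,"tz":0,"rx":0,"ry":0,"rz":0.009},{"tx":24.4,"ty":-31.5,"tz":0,"rx":0,"ry":0,"rz":0.009},{"tx":24.4,"ty":-31.5,"tz":0,"rx":0,"ry":0,"rz":0.009},{"tx":24.4,"ty":-31.5,"tz":0,"rx":0,"ry":0,"rz":0.009},{"tx":24.4,"ty":-31.5,"tz":0,"rx":0,"ry":0,"rz":0.009},{"tx":24.4,"ty":-31.5,"tz":0,"rx":0,"ry":0,"rz":0.009},{"tx":0,"ty":0,"tz":0,"rx":0,"ry":0,"rz":0},{"tx":0,"ty":0,"tz":0,"rx":0,"ry":0,"rz":0}])

```text
time: 2.4
tool_pos: [634.2, -126.3, 190.0]
tcp_rot: [3.141, -0.002, 3.037]
contact_force: [-0.8, 1.3, -0.1]
grip_width: 92.1
finger_force: 0.0
```

Run:
```python
from h import *
o=bot.get_obs();print(o['time'],o['tool_pos'],o['tcp_rot'],o['contact_force'])
s=bot.capture("scene")[:,:,::-1];t=bot.capture("top")[:,:,::-1]
cv2.imwrite("pics/s1.png",s);cv2.imwrite("pics/t1.png",t)
# refit station with slot length free; crank image from empty view
a=cv2.resize(s[130:250,330:430],None,fx=4,fy=4,interpolation=2);b=cv2.resize(t[190:250,170:260],None,fx=4,fy=4,interpolation=2)
b2=cv2.resize(s[165:225,200:290],None,fx=4,fy=4,interpolation=2)
cv2.imwrite("pics/m4.png",np.hstack([a,np.vstack([b,b2])]))
```

```text
2.4 [ 634.17062356 -126.28025176  189.97434719] [ 3.14082221e+00 -1.90840222e-03  3.03736535e+00] [-0.8494635   1.32285609 -0.08593184]
```

View pics/m4.png

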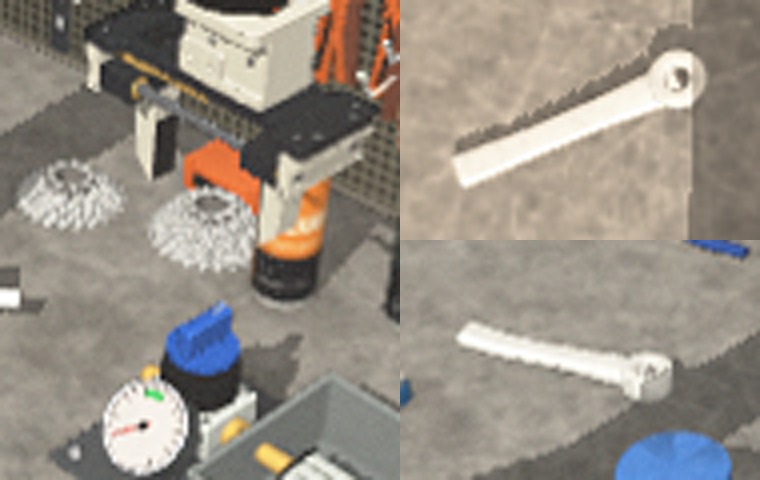

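The open fingers are centred above the knob. The crank is fully lit now: in the top view the ring centre is at (239.5,210) and the plain end at (185,232.5); in the scene view the ring's top is at (262.5,196.5) and the plain end at (216.3,187.5).

Run:
```python
from h import *
for n,p in(("top",(379.8,164)),("scene",(380.8,210.7))): print("knob126",ray(n,p,126))
for n,a,b in[("ring",(239.5,210),(262.5,196.5)),("plain",(185,232.5),(216.3,187.5))]:
    X,e=tri(a,b);print(n,X.round(1),e.round(1))
    for z in(20,27):print(z,ray("top",a,z),ray("scene",b,z))
P=[[75,125,69],[-75,125,69],[-75,-125,69],[75,-125,69]]
T=np.array([[399,142.4],[397.4,195.6],[489.4,199.4],[489.4,147]])
S=np.array([[413.6,224.4],[377.4,247.4],[453.4,299.4],[488,270]])
f=lambda p:np.r_[(proj("top",st(P,p))-T).ravel(),(proj("scene",st(P,p))-S).ravel()]
s=least_squares(f,[600,-150,0,0]);p=s.x;print("station",p.round(3),s.fun.round(1))
Q=[ray("top",q,58) for q in((412,168.6),(474,172.6))]+[ray("scene",q,58) for q in((409,244.4),(461.4,276.6))]
print("slot ends",np.round(Q,1), np.arctan2(*(Q[0]-Q[1])[::-1])-np.pi/2,np.arctan2(*(Q[2]-Q[3])[::-1])-np.pi/2)
```

```text
knob126 [ 633.85128822 -124.98160277]
knob126 [ 631.44992644 -129.89016368]
ring [534.4 266.7  22.8] [ 0.5 -0.6 -0.9  0. ]
20 [533.04225616 268.5765342 ] [538.74821634 267.65606356]
27 [532.24294152 267.25255226] [532.99243674 260.44942788]
plain [473.2 426.1  12.1] [-0.1  0.1  0.2  0. ]
20 [472.94120098 423.37901684] [466.86993119 417.15303381]
27 [472.4843978  421.17282704] [461.62831179 408.87701547]
station [ 6.23091e+02 -3.10715e+02 -8.10000e-02 -2.15400e+00] [ 0.6 -0.3  0.8 -0.9  0.2  0.1  0.  -0.5 -0.8 -0.7 -0.   0.7 -0.5  0.6
 -0.9 -0.3]
slot ends [[ 632.7 -224.4]
 [ 616.3 -396.1]
 [ 637.3 -229.8]
 [ 629.2 -400.7]] -0.09514808212130221 -0.047358298510511876
```

Call:
carry_out(plan=[{"tx":0.5,"ty":0,"tz":-15,"rx":0,"ry":0,"rz":0},{"tx":0.5,"ty":0,"tz":-15,"rx":0,"ry":0,"rz":0},{"tx":0,"ty":0,"tz":-15,"rx":0,"ry":0,"rz":0},{"tx":0,"ty":0,"tz":-15,"rx":0,"ry":0,"rz":0},{"tx":0,"ty":0,"tz":-15,"rx":0,"ry":0,"rz":0},{"tx":0,"ty":0,"tz":-7,"rx":0,"ry":0,"rz":0},{"tx":0,"ty":0,"tz":0,"rx":0,"ry":0,"rz":0}])

```text
time: 3.2
tool_pos: [634.7, -124.7, 108.6]
tcp_rot: [3.141, -0.002, 3.04]
contact_force: [0.9, 0.7, 0.4]
grip_width: 91.7
finger_force: 0.0
```

Call:
carry_out(plan=[{"tx":0,"ty":0,"tz":0,"rx":0,"ry":0,"rz":0},{"tx":0,"ty":0,"tz":0,"rx":0,"ry":0,"rz":0},{"tx":0,"ty":0,"tz":0,"rx":0,"ry":0,"rz":0},{"tx":0,"ty":0,"tz":0,"rx":0,"ry":0,"rz":0},{"tx":0,"ty":0,"tz":0,"rx":0,"ry":0,"rz":0},{"tx":0,"ty":0,"tz":0,"rx":0,"ry":0,"rz":0},{"tx":0,"ty":0,"tz":0,"rx":0,"ry":0,"rz":0},{"tx":0,"ty":0,"tz":0,"rx":0,"ry":0,"rz":0},{"tx":0,"ty":0,"tz":0,"rx":0,"ry":0,"rz":0},{"tx":0,"ty":0,"tz":0,"rx":0,"ry":0,"rz":0}], gripper=1)

```text
time: 4.2
tool_pos: [635.5, -125.8, 109.1]
tcp_rot: [3.141, -0.0, 3.039]
contact_force: [0.1, 0.0, -0.6]
grip_width: 16.4
finger_force: 0.0
```

Call:
carry_out(plan=[{"tx":0,"ty":0,"tz":0,"rx":0,"ry":0,"rz":0},{"tx":0,"ty":0,"tz":0,"rx":0,"ry":0,"rz":0},{"tx":0,"ty":0,"tz":0,"rx":0,"ry":0,"rz":0},{"tx":0,"ty":0,"tz":0,"rx":0,"ry":0,"rz":0}])

```text
time: 4.6
tool_pos: [635.5, -125.8, 109.1]
tcp_rot: [3.142, -0.0, 3.039]
contact_force: [0.6, -0.1, -0.2]
grip_width: 0.6
finger_force: 0.0
```

It closed on nothing, so I'll look.

Run:
```python
from h import *
s=bot.capture("scene")[:,:,::-1];t=bot.capture("top")[:,:,::-1]
a=cv2.resize(s[150:270,330:430],None,fx=4,fy=4,interpolation=2);b=cv2.resize(t[110:210,330:430],(400,480),interpolation=2)
for n,o,im,k in(("scene",(330,150),a,4),("top",(330,110),b,(4,4.8))):
    u=(proj(n,[bot.get_obs()['tool_pos']])[0]-o)*k;cv2.circle(im,tuple(int(v) for v in u),4,(255,0,255),1)
cv2.imwrite("pics/m5.png",np.hstack([a,b]))
```

```text
(no output)
```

View pics/m5.png

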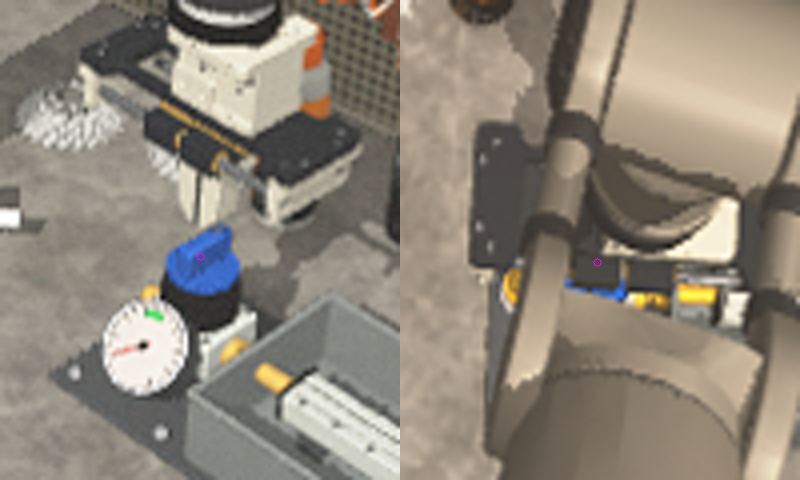

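Run:
```python
from h import *
y=np.array([np.cos(1.468),np.sin(1.468),0])
c=np.array([634.2,-126.3,190])
print("open tips in m4 crop",((proj("scene",[c+55*y,c-55*y])-[330,130])*4).round(0).tolist())
for z in(109,120,130,140):print(z,((proj("scene",[[635.5,-125.8,z]])-[330,150])*4).round(0).tolist())
img=cv2.imread("pics/s1.png");o=bot.get_obs();print(o['tool_pos'],o['joint_positions'])
# enlarged tip region now plus open view
s=bot.capture("scene")[:,:,::-1]
cv2.imwrite("pics/m6.png",np.hstack([cv2.resize(s[180:240,350:410],(390,390),interpolation=0),cv2.resize(img[140:220,350:410],(390,520),interpolation=0)[:390]]))
```

```text
open tips in m4 crop [[150.0, 209.0], [269.0, 283.0]]
109 [[200.0, 256.0]]
120 [[201.0, 244.0]]
130 [[203.0, 233.0]]
140 [[204.0, 222.0]]
[ 635.47133287 -125.86358177  109.12865024] [-3.13779414e-01  6.33718786e-01  1.26999871e+00  7.09371334e-05
  1.23790979e+00 -1.78179622e+00]
```

View pics/m6.png

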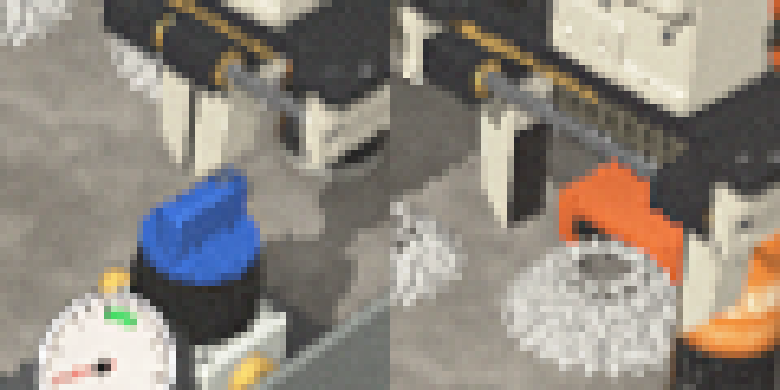

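The fingertips sit clearly above or behind the grip bar, about 8 px higher in the image than the reported TCP projects. I'll check this offset against earlier frames, which tells a height error from a sideways one.

Run:
```python
from h import *
def tips(c,yaw):
    y=np.array([np.cos(yaw-np.pi/2),np.sin(yaw-np.pi/2),0]);return [c+46*y,c-46*y,c]
A=tips(np.array([146.3,503.8,190.5]),2.859);B=tips(np.array([634.2,-126.3,190]),3.037)
out=[]
for f,n,Q,(x,y,w,h) in(("scene0","scene",A,(50,90,100,100)),("top0","top",A,(40,310,90,90)),("s1","scene",B,(340,130,90,90)),("t1","top",B,(330,100,100,100))):
    im=cv2.resize(cv2.imread(f"pics/{f}.png")[y:y+h,x:x+w],(390,290),interpolation=2)
    for u in proj(n,Q):
        v=(u-[x,y])*[390/w,290/h];print(f,u.round(1));cv2.drawMarker(im,tuple(int(q) for q in v),(255,0,255),0,10,1)
    out.append(im)
cv2.imwrite("pics/m7.png",np.vstack([np.hstack(out[:2]),np.hstack(out[2:])]))
m=bot.camera_model("scene");print(-np.array(m["R"]).T@m["t"])
```

```text
scene0 [ 99.2 168.7]
scene0 [105.6 184.5]
scene0 [102.3 176.4]
top0 [104.6 365.3]
top0 [142.4 375.7]
top0 [123.5 370.5]
s1 [369.9 183.7]
s1 [394.8 199.1]
s1 [382.1 191.2]
t1 [365.4 157. ]
t1 [402.1 159.7]
t1 [383.7 158.4]
[-265.89509737 -739.81322948  998.58215289]
```

View pics/m7.png

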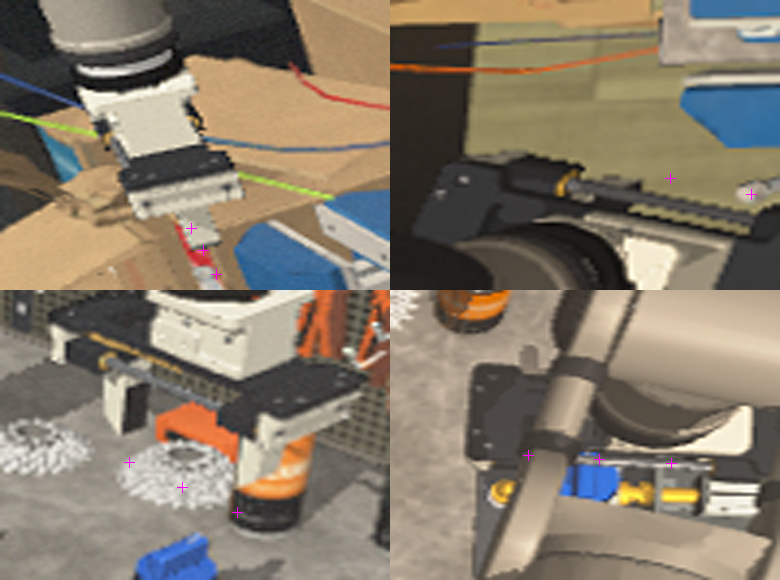

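The finger positions in these frames match a pure height offset: the real fingertips end about 25–35 mm above the reported TCP. The closed fingers are right above the bar, so I'll calibrate by gently touching its top, known at 126 mm.

Call:
carry_out(plan=[{"tx":0,"ty":0,"tz":-2,"rx":0,"ry":0,"rz":0},{"tx":0,"ty":0,"tz":-2,"rx":0,"ry":0,"rz":0},{"tx":0,"ty":0,"tz":-2,"rx":0,"ry":0,"rz":0},{"tx":0,"ty":0,"tz":0,"rx":0,"ry":0,"rz":0}])

```text
time: 5.15
tool_pos: [635.2, -125.7, 102.6]
tcp_rot: [3.141, -0.001, 3.039]
contact_force: [-0.4, 0.3, 1.4]
grip_width: 0.2
finger_force: 0.0
```

Call:
carry_out(plan=[{"tx":0,"ty":0,"tz":-2,"rx":0,"ry":0,"rz":0},{"tx":0,"ty":0,"tz":-1,"rx":0,"ry":0,"rz":0},{"tx":0,"ty":0,"tz":0,"rx":0,"ry":0,"rz":0}])

```text
time: 5.45
tool_pos: [635.4, -125.8, 99.9]
tcp_rot: [3.141, -0.0, 3.039]
contact_force: [-0.8, 0.4, 1.1]
grip_width: 0.6
finger_force: 0.0
```

Call:
carry_out(plan=[{"tx":0,"ty":0,"tz":-2,"rx":0,"ry":0,"rz":0},{"tx":0,"ty":0,"tz":-1,"rx":0,"ry":0,"rz":0},{"tx":0,"ty":0,"tz":0,"rx":0,"ry":0,"rz":0}])

```text
time: 5.75
tool_pos: [635.3, -125.8, 96.9]
tcp_rot: [3.141, -0.0, 3.039]
contact_force: [0.3, 0.1, -0.2]
grip_width: 0.4
finger_force: 0.0
```

Call:
carry_out(plan=[{"tx":0,"ty":0,"tz":-2,"rx":0,"ry":0,"rz":0},{"tx":0,"ty":0,"tz":-1,"rx":0,"ry":0,"rz":0},{"tx":0,"ty":0,"tz":0,"rx":0,"ry":0,"rz":0}])

```text
time: 6.05
tool_pos: [635.4, -125.8, 93.9]
tcp_rot: [3.141, -0.0, 3.039]
contact_force: [0.3, 0.9, -0.4]
grip_width: 0.9
finger_force: 0.0
```

Run:
```python
from h import *
o=bot.get_obs();print(o['tool_pos'],o['contact_force'])
s=bot.capture("scene")[:,:,::-1]
a=cv2.resize(s[170:240,340:410],(560,560),interpolation=2)
cv2.imwrite("pics/m8.png",a)
```

```text
[ 635.35843091 -125.79368513   93.92113134] [ 0.25282523  0.87322828 -0.44531101]
```

View pics/m8.png

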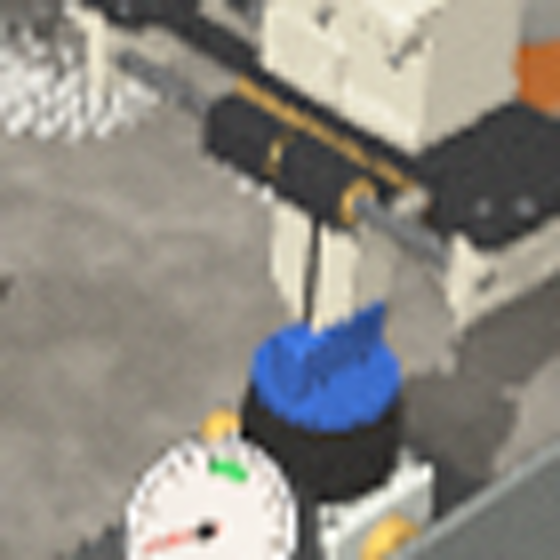

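The tips are hidden behind the bar on its far (+x/+y) side with no contact, so the real offset is horizontal rather than vertical. I have used all my picture views, so I'll measure it numerically: lift clear, then difference open and closed finger images.

Call:
carry_out(plan=[{"tx":0,"ty":0,"tz":18,"rx":0,"ry":0,"rz":0},{"tx":0,"ty":0,"tz":18,"rx":0,"ry":0,"rz":0},{"tx":0,"ty":0,"tz":18,"rx":0,"ry":0,"rz":0},{"tx":0,"ty":0,"tz":18,"rx":0,"ry":0,"rz":0},{"tx":0,"ty":0,"tz":0,"rx":0,"ry":0,"rz":0}])

```text
time: 6.6
tool_pos: [637.0, -126.3, 169.1]
tcp_rot: [-3.141, 0.005, 3.039]
contact_force: [-0.3, 0.2, -0.1]
grip_width: 0.4
finger_force: 0.0
```

Run:
```python
from h import *
o=bot.get_obs();print(o['tool_pos'],o['contact_force'])
for n in("scene","top"):cv2.imwrite(f"pics/{n}_c.png",bot.capture(n)[:,:,::-1])
```

```text
[ 636.98179116 -126.27142489  169.05575195] [-0.2961046   0.17275305 -0.06149986]
```

Call:
carry_out(plan=[{"tx":0,"ty":0,"tz":0,"rx":0,"ry":0,"rz":0},{"tx":0,"ty":0,"tz":0,"rx":0,"ry":0,"rz":0},{"tx":0,"ty":0,"tz":0,"rx":0,"ry":0,"rz":0},{"tx":0,"ty":0,"tz":0,"rx":0,"ry":0,"rz":0},{"tx":0,"ty":0,"tz":0,"rx":0,"ry":0,"rz":0},{"tx":0,"ty":0,"tz":0,"rx":0,"ry":0,"rz":0},{"tx":0,"ty":0,"tz":0,"rx":0,"ry":0,"rz":0},{"tx":0,"ty":0,"tz":0,"rx":0,"ry":0,"rz":0}], gripper=0.3)

```text
time: 7.5
tool_pos: [635.5, -125.8, 166.2]
tcp_rot: [3.142, 0.0, 3.039]
contact_force: [0.3, 0.4, 0.3]
grip_width: 59.7
finger_force: 0.0
```

Run:
```python
from h import *
o=bot.get_obs();print(o['tool_pos'],o['grip_width'])
for n in("scene","top"):
    b=bot.capture(n)[:,:,::-1];cv2.imwrite(f"pics/{n}_o.png",b)
    d=cv2.absdiff(b,cv2.imread(f"pics/{n}_c.png")).max(2)>30
    k,l,s,c=cv2.connectedComponentsWithStats(d.astype(np.uint8))
    print(n,"tcp",proj(n,[o['tool_pos']]).round(1),[(r[:5].tolist()) for r in s[1:] if r[4]>8])
    if n=="scene":
        ys,xs=np.where(d);y0,y1,x0,x1=ys.min(),ys.max(),xs.min(),xs.max();print(x0,x1,y0,y1)
        for y in range(150,200):print(y,''.join('#' if v else '.' for v in d[y,350:415]))
```

```text
[ 635.49711716 -125.83611072  166.18971288] 59.71174067690459
scene tcp [[381.6 197.9]] [[189, 5, 16, 15, 26], [204, 21, 11, 11, 34], [185, 28, 2, 6, 10], [202, 33, 4, 7, 12], [225, 38, 26, 42, 60], [201, 41, 2, 8, 11], [297, 42, 11, 4, 11], [324, 49, 12, 6, 28], [377, 49, 5, 2, 9], [383, 48, 8, 4, 12], [283, 52, 3, 14, 16], [340, 53, 6, 6, 9], [395, 56, 14, 9, 17], [173, 58, 17, 30, 34], [363, 60, 4, 5, 9], [352, 63, 12, 4, 20], [395, 64, 27, 19, 83], [384, 79, 9, 4, 17], [361, 92, 8, 10, 10], [396, 97, 19, 8, 32], [344, 103, 8, 3, 13], [353, 102, 7, 3, 10], [377, 120, 28, 8, 87], [375, 127, 30, 10, 102], [402, 133, 11, 5, 22], [369, 134, 34, 10, 80], [373, 139, 5, 5, 11], [379, 143, 5, 3, 9], [367, 144, 9, 7, 23], [350, 146, 73, 49, 977], [388, 148, 8, 7, 23], [352, 156, 3, 4, 9], [403, 185, 6, 10, 45], [420, 191, 8, 5, 18], [410, 194, 14, 10, 73], [418, 198, 9, 11, 49]]
3 443 4 301
150 ##..##########......#..................#####.....................
151 .#....###...###.........#.#..............#####...................
152 .......#.....###........#..#......##.....#..#............#
[... 2930 characters left out ...]
###..###.........
195 .................................................................
196 .................................................................
197 .................................................................
198 ................................................................#
199 ...............................................................##
top tcp [[382.2 160. ]] [[331, 72, 3, 6, 12], [353, 74, 11, 6, 46], [365, 76, 5, 4, 16], [333, 81, 3, 5, 13], [360, 83, 14, 21, 124], [356, 89, 8, 14, 27], [346, 91, 5, 3, 9], [345, 96, 13, 3, 19], [344, 99, 11, 4, 22], [344, 102, 11, 9, 50], [356, 103, 5, 5, 14], [363, 138, 5, 5, 18], [374, 155, 44, 13, 240], [273, 353, 8, 3, 9]]
```

Call:
carry_out(plan=[{"tx":-19,"ty":21,"tz":0,"rx":0,"ry":0,"rz":0},{"tx":-19,"ty":21,"tz":0,"rx":0,"ry":0,"rz":0},{"tx":-19,"ty":21,"tz":0,"rx":0,"ry":0,"rz":0},{"tx":-19,"ty":21,"tz":-30,"rx":0,"ry":0,"rz":0},{"tx":-19,"ty":21,"tz":-35,"rx":0,"ry":0,"rz":0},{"tx":-20,"ty":21,"tz":-35,"rx":0,"ry":0,"rz":0},{"tx":0,"ty":0,"tz":0,"rx":0,"ry":0,"rz":0},{"tx":0,"ty":0,"tz":0,"rx":0,"ry":0,"rz":0},{"tx":0,"ty":0,"tz":0,"rx":0,"ry":0,"rz":0},{"tx":0,"ty":0,"tz":0,"rx":0,"ry":0,"rz":0}], gripper=1)

```text
time: 8.6
tool_pos: [522.3, -0.7, 67.5]
tcp_rot: [-3.141, 0.003, 3.038]
contact_force: [0.1, 0.0, -0.3]
grip_width: 0.7
finger_force: 0.0
```

Run:
```python
from h import *
o=bot.get_obs();print(o['tool_pos'],o['grip_width'],o['contact_force'])
b=bot.capture("scene")[:,:,::-1];cv2.imwrite("pics/p1.png",b)
t=bot.capture("top")[:,:,::-1];cv2.imwrite("pics/p1t.png",t)
d=cv2.absdiff(b,cv2.imread("pics/s1.png")).max(2)
g=b.astype(int).min(2)
u=proj("scene",[o['tool_pos']])[0];print(u)
x,y=int(u[0]),int(u[1])
print(x-20)
for r in range(y-30,y+8):print(r,' '.join('%3d'%v for v in g[r,x-20:x+22:2]))
```

```text
[522.32800702  -0.66630783  67.45081651] 0.653792591743578 [ 0.12971514  0.03736737 -0.25396332]
[319.81234454 224.85186835]
299
194  67  57  63  60  59  60  64  52  76  68  54 164 201 214 167 151  95  62  69  66  64
195  68  46  61  59  55  59  73  61  69  74  58  49 164 187 151  99  57  62  65  66  62
196  69  43  58  61  62  62  65  62  66  71  68  52  68 161  93  59  62  62  63  66  65
197  70  50  62  66  61  64  63  65  64  65  72  72  49  80  59  62  64  65  64  60  70
198  75  69  66  64  60  65  60  72  62  67  60  80  71  58  67  65  65  64  64  63  65
199  73  77  69  75  65  56  61  63  66  66  55  46  79  52  66  65  67  64  63  65  66
200  62  69  74  74  70  57  58  60  67  60  85  68  66  68  58  65  65  65  63  62  63
201  60  58  59  55  67  56  62  57  59  56  93  80  46  68  75  66  68  65  67  65  66
202  59  59  60  59  59  57  57  55  60  60  99  96  45 127  83  70  66  86  66  92  61
203  58  55  65  63  53  61  56 101  59  69 106 121 101 169  86  63  63 112  64 111  61
204  58  57  60  61  60  56  55 172  41  55  79 123 134 129  77  64  66  99  67  84  56
205
[... 1672 characters left out ...]
 150 148 151 161 141 137 136 135 133 140 140 138 138 130 139 141 142 145 135 140 149
225 152 147 146 155 144 142 139 142 137 144 149 143 135 129 149 140 139 147 140 147 145
226 151 146 147 144 145 152 141 142 140 151 152 145 138 129 150 135 134 141 147 149 147
227 144 146 148 139 141 148 146 140 139 144 146 152 142 135 150 132 139 138 144 147 146
228 142 149 146 137 143 145 135 133 138 146 144 151 145 140 153 135 137 142 140 142 143
229 149 154 144 144 141 138 130 131 127 143 143 148 139 143 148 142 146 149 147 142 140
230 153 156 150 154 141 131 132 128 133 141 142 142 142 139 148 146 153 151 152 136 138
231 147 149 149 148 145 137 130 126 132 139 141 136 147 140 152 148 153 147 143 135 140
```

Call:
carry_out(plan=[{"tx":0,"ty":0,"tz":-18,"rx":0,"ry":0,"rz":0},{"tx":0,"ty":0,"tz":-18,"rx":0,"ry":0,"rz":0},{"tx":0,"ty":0,"tz":-14,"rx":0,"ry":0,"rz":0},{"tx":0,"ty":0,"tz":-6,"rx":0,"ry":0,"rz":0},{"tx":0,"ty":0,"tz":-3,"rx":0,"ry":0,"rz":0},{"tx":0,"ty":0,"tz":0,"rx":0,"ry":0,"rz":0}])

```text
time: 9.3
tool_pos: [520.8, 0.0, 7.4]
tcp_rot: [3.142, 0.0, 3.039]
contact_force: [-0.1, -0.5, -0.4]
grip_width: 0.4
finger_force: 0.0
```

Call:
carry_out(plan=[{"tx":0,"ty":0,"tz":-2,"rx":0,"ry":0,"rz":0},{"tx":0,"ty":0,"tz":-2,"rx":0,"ry":0,"rz":0},{"tx":0,"ty":0,"tz":-2,"rx":0,"ry":0,"rz":0},{"tx":0,"ty":0,"tz":0,"rx":0,"ry":0,"rz":0}])

```text
time: 9.7
tool_pos: [520.4, 0.2, 1.0]
tcp_rot: [3.141, -0.0, 3.039]
contact_force: [-0.7, 0.2, 1.1]
grip_width: 0.3
finger_force: 0.0
```

Run:
```python
from h import *
o=bot.get_obs();print(o['tool_pos'],o['grip_width'],o['contact_force'])
b=bot.capture("scene")[:,:,::-1];cv2.imwrite("pics/p2.png",b)
g=b.astype(int).min(2)
u=proj("scene",[o['tool_pos']])[0];print(u)
x,y=int(u[0]),int(u[1])
print(x-20)
for r in range(y-20,y+6):print(r,' '.join('%3d'%v for v in g[r,x-20:x+22:2]))
```

```text
[5.20392472e+02 1.97644192e-01 1.04601973e+00] 0.26859094431464825 [-0.67311597  0.19176605  1.05893535]
[319.19259004 242.19006711]
299
222 150 161 155 152 127 128 113  74  56  89 115 107  99 171  57  66  66  67  62 109  70
223 147 152 153 159 133 134 131 157  52  83  94 117 132 150  60  63  76  63  64 103  58
224 148 144 151 161 140 143 135 211  93  57  91 117 130 137  56  66  77  64  68  62  51
225 151 151 143 154 143 147 133 203 167  92 168 133 118 125  49  61  65  65  63  52  84
226 151 149 146 147 145 151 140 201 206 142 203 155 102 117 102  73  66  66  57  78 148
227 141 141 144 138 148 145 143 201 205 163 201 152 133 120 140 156  57  62  85 129 169
228 143 149 149 140 143 144 138 204 202 163 197 142 162 141 121 212  74  68 137 158 155
229 151 155 149 150 142 139 128 188 204 162 203 153 164 160  91 206 150 132 164 154 149
230 152 151 149 153 141 132 128 145 202 162 201 155 163 163  81 203 201 165 156 148 149
231 149 146 149 149 146 134 132 127 205 162 201 148 163 146 101 202 188 114 150 160 148
232 144 152 144 140 149 138 136 132 204 159 197 145 160 110 100 207 174  97 148 173
[... 624 characters left out ...]
 136 147 144 149 150 151 159 143 143 141 142 132 131 149 135 142 140 129 135 131 130
241 130 137 147 162 155 146 150 153 146 138 137 133 134 136 130 134 134 119 121 132 132
242 128 129 150 168 151 147 144 150 138 143 141 144 136 138 132 139 129 125 125 125 124
243 129 129 153 154 146 142 140 143 141 138 148 143 135 136 136 144 132 130 123 124 129
244 131 134 137 141 144 141 139 141 142 144 141 148 138 131 134 154 141 140 128 130 139
245 138 124 125 133 148 146 137 141 138 148 139 150 145 132 142 157 147 147 131 134 146
246 134 125 127 134 139 139 143 144 132 140 140 150 145 141 144 158 144 150 142 141 140
247 129 124 127 125 138 140 146 144 136 136 149 152 151 151 148 153 141 145 136 139 139
```

Call:
carry_out(plan=[{"tx":0,"ty":0,"tz":-1.5,"rx":0,"ry":0,"rz":0},{"tx":0,"ty":0,"tz":-1.5,"rx":0,"ry":0,"rz":0},{"tx":0,"ty":0,"tz":0,"rx":0,"ry":0,"rz":0}])

```text
time: 10.05
tool_pos: [520.4, 0.2, -2.1]
tcp_rot: [3.142, -0.0, 3.039]
contact_force: [0.3, 0.3, 0.4]
grip_width: 0.2
finger_force: 0.0
```

Call:
carry_out(plan=[{"tx":0,"ty":0,"tz":-2,"rx":0,"ry":0,"rz":0},{"tx":0,"ty":0,"tz":-2,"rx":0,"ry":0,"rz":0},{"tx":0,"ty":0,"tz":0,"rx":0,"ry":0,"rz":0}])

```text
time: 10.35
tool_pos: [520.2, 0.2, -6.2]
tcp_rot: [3.141, -0.001, 3.039]
contact_force: [-0.0, 0.9, -0.8]
grip_width: 0.6
finger_force: 0.0
```

Call:
carry_out(plan=[{"tx":0,"ty":0,"tz":-2,"rx":0,"ry":0,"rz":0},{"tx":0,"ty":0,"tz":-1,"rx":0,"ry":0,"rz":0},{"tx":0,"ty":0,"tz":0,"rx":0,"ry":0,"rz":0}])

```text
time: 10.65
tool_pos: [520.4, 0.2, -9.0]
tcp_rot: [3.141, -0.0, 3.039]
contact_force: [0.0, -0.3, 0.0]
grip_width: 0.8
finger_force: 0.0
```

Call:
carry_out(plan=[{"tx":0,"ty":0,"tz":-2,"rx":0,"ry":0,"rz":0},{"tx":0,"ty":0,"tz":-1,"rx":0,"ry":0,"rz":0},{"tx":0,"ty":0,"tz":0,"rx":0,"ry":0,"rz":0}])

```text
time: 10.95
tool_pos: [520.4, 0.2, -12.0]
tcp_rot: [3.141, -0.0, 3.039]
contact_force: [-0.4, 0.4, -0.3]
grip_width: 0.3
finger_force: 0.0
```

Call:
carry_out(plan=[{"tx":0,"ty":0,"tz":-2,"rx":0,"ry":0,"rz":0},{"tx":0,"ty":0,"tz":-2,"rx":0,"ry":0,"rz":0},{"tx":0,"ty":0,"tz":0,"rx":0,"ry":0,"rz":0}])

```text
time: 11.25
tool_pos: [520.2, 0.2, -16.2]
tcp_rot: [3.141, -0.001, 3.039]
contact_force: [-0.0, -0.3, -0.1]
grip_width: 0.6
finger_force: 0.0
```

Call:
carry_out(plan=[{"tx":0,"ty":0,"tz":-2,"rx":0,"ry":0,"rz":0},{"tx":0,"ty":0,"tz":-1,"rx":0,"ry":0,"rz":0},{"tx":0,"ty":0,"tz":0,"rx":0,"ry":0,"rz":0}])

```text
time: 11.55
tool_pos: [520.3, 0.2, -19.1]
tcp_rot: [3.141, -0.0, 3.039]
contact_force: [-0.1, -0.4, 0.5]
grip_width: 0.4
finger_force: 0.0
```

Run:
```python
from h import *
o=bot.get_obs();print(o['tool_pos'],o['grip_width'],o['contact_force'])
b=bot.capture("scene")[:,:,::-1];cv2.imwrite("pics/p3.png",b)
g=b.astype(int).min(2)
u=proj("scene",[o['tool_pos']])[0];print(u)
x,y=int(u[0]),int(u[1])
print(x-20)
for r in range(y-16,y+3):print(r,' '.join('%3d'%v for v in g[r,x-20:x+22:2]))
```

```text
[ 5.20344425e+02  1.95265139e-01 -1.90627800e+01] 0.36602087937021305 [-0.12695892 -0.38531278  0.54245274]
[319.20100503 247.19870487]
299
231 150 147 149 152 148 135 126 204 206 146 208 145 121 123  55  58  69  72  60  50 114
232 146 153 144 145 148 141 141 200 203 157 202 160 133 126  94 101  64  68  47  78 167
233 139 152 147 134 141 145 140 201 205 157 199 151 164 125 127 173  54  57  75 130 166
234 141 145 152 137 144 144 143 191 202 160 200 153 158 144 131 208 126  77 141 151 148
235 146 143 149 151 148 151 142 172 204 159 197 155 161 162 115 207 189 141 171 147 149
236 146 139 137 147 146 147 146 163 206 160 200 156 162 163 102 201 203 148 149 145 161
237 146 135 129 145 144 147 146 148 204 158 198 144 159 135 101 204 185 120 146 160 151
238 141 141 138 140 141 155 150 149 192 161 198 147 135  96  96 205 168 150 160 163 125
239 138 148 139 142 145 157 159 148 160 160 203 146  95 104  95 206 170 181 167 143 125
240 137 141 147 149 151 154 160 143 141 165 164 104  86  97 117 182 174 168 140 132 129
241 130 139 146 163 155 144 149 151 145 155 111 109 116 117 136 155 170 139 123 131 132
242 128 130 150 164 153 145 144 149 141 137 142 140 136 140 133 155 151 124 123 130 129
243 127 127 149 151 149 143 142 136 141 144 147 142 134 135 136 144 131 130 126 126 129
244 132 131 136 140 147 142 133 141 147 140 145 147 137 134 135 151 137 134 121 128 140
245 133 130 128 131 145 145 140 138 135 148 143 153 142 129 142 162 145 149 133 136 147
246 134 121 126 130 142 144 141 142 133 143 143 150 140 141 138 156 150 153 139 138 145
247 131 124 125 132 140 134 146 145 134 132 150 154 151 148 146 153 141 148 138 140 139
248 128 130 127 132 134 138 152 160 150 142 157 166 154 149 147 151 140 136 134 134 140
249 146 141 139 135 137 138 145 166 158 145 156 167 157 150 146 151 144 132 136 130 146
```

Call:
carry_out(plan=[{"tx":0,"ty":0,"tz":-2,"rx":0,"ry":0,"rz":0},{"tx":0,"ty":0,"tz":-2,"rx":0,"ry":0,"rz":0},{"tx":0,"ty":0,"tz":0,"rx":0,"ry":0,"rz":0}])

```text
time: 11.9
tool_pos: [520.2, 0.2, -23.2]
tcp_rot: [3.141, -0.001, 3.039]
contact_force: [-0.4, 0.0, 0.2]
grip_width: 0.1
finger_force: 0.0
```

Call:
carry_out(plan=[{"tx":0,"ty":0,"tz":-1.5,"rx":0,"ry":0,"rz":0},{"tx":0,"ty":0,"tz":-1.5,"rx":0,"ry":0,"rz":0},{"tx":0,"ty":0,"tz":0,"rx":0,"ry":0,"rz":0}])

```text
time: 12.2
tool_pos: [520.3, 0.2, -26.1]
tcp_rot: [3.141, -0.0, 3.039]
contact_force: [0.5, 0.7, 0.2]
grip_width: 0.3
finger_force: 0.0
```

Call:
carry_out(plan=[{"tx":0,"ty":0,"tz":-1.5,"rx":0,"ry":0,"rz":0},{"tx":0,"ty":0,"tz":0,"rx":0,"ry":0,"rz":0}])

```text
time: 12.4
tool_pos: [520.4, 0.2, -27.5]
tcp_rot: [3.141, -0.0, 3.039]
contact_force: [-0.6, 0.1, -0.2]
grip_width: 0.1
finger_force: 0.0
```

Call:
carry_out(plan=[{"tx":0,"ty":0,"tz":-1.5,"rx":0,"ry":0,"rz":0},{"tx":0,"ty":0,"tz":0,"rx":0,"ry":0,"rz":0}])

```text
time: 12.6
tool_pos: [520.4, 0.2, -29.0]
tcp_rot: [3.141, -0.0, 3.039]
contact_force: [-0.1, -0.0, 0.3]
grip_width: 0.4
finger_force: 0.0
```

Call:
carry_out(plan=[{"tx":0,"ty":0,"tz":-1.5,"rx":0,"ry":0,"rz":0},{"tx":0,"ty":0,"tz":0,"rx":0,"ry":0,"rz":0}])

```text
time: 12.8
tool_pos: [520.4, 0.2, -30.5]
tcp_rot: [3.141, -0.0, 3.039]
contact_force: [0.3, -0.7, -0.1]
grip_width: 0.1
finger_force: 0.0
```

Call:
carry_out(plan=[{"tx":0,"ty":0,"tz":-1.5,"rx":0,"ry":0,"rz":0},{"tx":0,"ty":0,"tz":0,"rx":0,"ry":0,"rz":0}])

```text
time: 13.0
tool_pos: [520.4, 0.2, -32.0]
tcp_rot: [3.141, -0.0, 3.039]
contact_force: [0.8, 0.2, 1.1]
grip_width: 0.7
finger_force: 0.0
```

Call:
carry_out(plan=[{"tx":0,"ty":0,"tz":-1.5,"rx":0,"ry":0,"rz":0},{"tx":0,"ty":0,"tz":0,"rx":0,"ry":0,"rz":0}])

```text
time: 13.2
tool_pos: [520.4, 0.2, -33.5]
tcp_rot: [3.141, -0.0, 3.039]
contact_force: [0.4, 0.0, 0.6]
grip_width: 0.1
finger_force: 0.0
```

Call:
carry_out(plan=[{"tx":0,"ty":0,"tz":-1,"rx":0,"ry":0,"rz":0},{"tx":0,"ty":0,"tz":0,"rx":0,"ry":0,"rz":0}])

```text
time: 13.4
tool_pos: [520.4, 0.2, -34.5]
tcp_rot: [3.141, -0.0, 3.039]
contact_force: [0.1, -0.2, 0.3]
grip_width: 0.4
finger_force: 0.0
```

Call:
carry_out(plan=[{"tx":0,"ty":0,"tz":-1,"rx":0,"ry":0,"rz":0},{"tx":0,"ty":0,"tz":0,"rx":0,"ry":0,"rz":0}])

```text
time: 13.6
tool_pos: [520.6, 0.2, -35.3]
tcp_rot: [3.142, 0.0, 3.039]
contact_force: [-1.2, -0.9, 0.2]
grip_width: 0.2
finger_force: 0.5
```

Run:
```python
from h import *
o=bot.get_obs();print(o['tool_pos'],o['grip_width'],o['contact_force'])
b=bot.capture("scene")[:,:,::-1];cv2.imwrite("pics/p4.png",b)
g=b.astype(int).min(2)
print(299)
for r in range(234,252):print(r,' '.join('%3d'%v for v in g[r,299:341:2]))
for z in(0,10):print(proj("scene",[[511,1,z],[520.4,0.2,z]]))
```

```text
[ 5.20567153e+02  1.71068790e-01 -3.52753916e+01] 0.21116081476397078 [-1.15373273 -0.91030548  0.21428968]
299
234 142 149 150 138 147 147 144 208 124  52 146 109 132 133  58  68  75  67  68  84  51
235 148 141 145 146 145 150 144 204 189  89 206 123 118 122  59  60  63  63  67  60  85
236 146 139 137 150 148 145 150 201 206 144 200 156 100 129  97  58  69  71  58  83 134
237 145 135 131 146 144 148 142 221 202 162 196 162 131 125 126 122  67  66  54 148 149
238 140 143 135 142 146 157 146 215 206 158 200 152 160 140 122 192  80  56 116 169 147
239 137 150 140 138 143 156 157 160 201 160 199 154 161 163 103 206 159 125 162 156 149
240 134 143 142 148 148 152 155 141 202 142 196 155 161 161  88 205 207 171 154 149 146
241 130 141 149 165 156 147 149 151 206 111 199 157 161 136  82 202 193 135 148 151 153
242 125 129 151 167 150 148 145 150 195 111 202 158 147  84 113 203 173 101 160 140 137
243 129 131 150 148 145 142 138 139 159 116 200 138 104 115 133 206 170 156 172 129 126
244 131 136 142 140 141 139 136 141 140 148 179 115 118 137 138 174 176 183 150 126 143
245 135 125 128 136 144 144 136 139 135 164 143 123 147 135 141 176 176 168 133 136 148
246 136 118 127 128 143 141 145 138 135 141 141 149 144 141 142 186 164 153 140 138 143
247 129 126 124 132 139 141 150 143 136 138 150 156 150 151 146 148 147 143 137 140 144
248 132 130 130 133 138 139 150 161 147 141 157 165 153 151 144 155 139 139 132 136 141
249 141 147 135 132 132 141 144 164 158 144 159 166 155 148 143 150 140 135 136 130 147
250 149 153 143 143 146 145 151 171 160 150 153 162 151 142 139 148 149 138 145 145 157
251 147 153 146 148 154 157 161 165 155 150 152 154 152 138 135 149 158 143 158 151 152
[[316.79901026 243.92325314]
 [319.194751   242.45066772]]
[[316.77906997 241.40446883]
 [319.18521062 239.93377254]]
```

The calibration is settled: bench contact came at a reported z of about -35, and x and y match the camera. The fingertips are therefore 35 mm above the reported TCP, so I'll command z 35 mm lower than the wanted tip height. Going back to the knob.

Call:
carry_out(plan=[{"tx":0,"ty":0,"tz":30,"rx":0,"ry":0,"rz":0},{"tx":0,"ty":0,"tz":40,"rx":0,"ry":0,"rz":0},{"tx":0,"ty":0,"tz":40,"rx":0,"ry":0,"rz":0},{"tx":19.1,"ty":-21.1,"tz":40,"rx":0,"ry":0,"rz":0},{"tx":19.1,"ty":-21.1,"tz":0,"rx":0,"ry":0,"rz":0},{"tx":19.1,"ty":-21.1,"tz":0,"rx":0,"ry":0,"rz":0},{"tx":19.1,"ty":-21.1,"tz":0,"rx":0,"ry":0,"rz":0},{"tx":19.1,"ty":-21.1,"tz":0,"rx":0,"ry":0,"rz":0},{"tx":19.1,"ty":-21.1,"tz":0,"rx":0,"ry":0,"rz":0},{"tx":0,"ty":0,"tz":0,"rx":0,"ry":0,"rz":0},{"tx":0,"ty":0,"tz":0,"rx":0,"ry":0,"rz":0}], gripper=0.4)

```text
time: 14.75
tool_pos: [634.6, -126.4, 113.9]
tcp_rot: [3.141, -0.001, 3.038]
contact_force: [-0.4, 0.5, -1.0]
grip_width: 55.1
finger_force: 0.0
```

Call:
carry_out(plan=[{"tx":0,"ty":0,"tz":-15,"rx":0,"ry":0,"rz":0},{"tx":0,"ty":0,"tz":-12,"rx":0,"ry":0,"rz":0},{"tx":0,"ty":0,"tz":-8,"rx":0,"ry":0,"rz":0},{"tx":0,"ty":0,"tz":-5,"rx":0,"ry":0,"rz":0},{"tx":0,"ty":0,"tz":-2,"rx":0,"ry":0,"rz":0},{"tx":0,"ty":0,"tz":0,"rx":0,"ry":0,"rz":0}])

```text
time: 15.35
tool_pos: [635.1, -126.3, 72.6]
tcp_rot: [3.141, -0.0, 3.039]
contact_force: [-0.1, -0.3, -0.2]
grip_width: 54.6
finger_force: 0.0
```

Call:
carry_out(plan=[{"tx":0,"ty":0,"tz":0,"rx":0,"ry":0,"rz":0},{"tx":0,"ty":0,"tz":0,"rx":0,"ry":0,"rz":0},{"tx":0,"ty":0,"tz":0,"rx":0,"ry":0,"rz":0},{"tx":0,"ty":0,"tz":0,"rx":0,"ry":0,"rz":0},{"tx":0,"ty":0,"tz":0,"rx":0,"ry":0,"rz":0},{"tx":0,"ty":0,"tz":0,"rx":0,"ry":0,"rz":0},{"tx":0,"ty":0,"tz":0,"rx":0,"ry":0,"rz":0},{"tx":0,"ty":0,"tz":0,"rx":0,"ry":0,"rz":0}], gripper=1)

```text
time: 16.15
tool_pos: [635.3, -124.6, 72.8]
tcp_rot: [3.139, 0.0, 3.039]
contact_force: [0.5, 6.3, 1.0]
grip_width: 12.8
finger_force: 30.0
```

Gripped the bar (12.8 mm wide, 30 N). Now I'll recentre slightly and press.

Call:
carry_out(plan=[{"tx":0,"ty":1.7,"tz":0,"rx":0,"ry":0,"rz":0},{"tx":0,"ty":0,"tz":-2.5,"rx":0,"ry":0,"rz":0},{"tx":0,"ty":0,"tz":-2.5,"rx":0,"ry":0,"rz":0},{"tx":0,"ty":0,"tz":-2,"rx":0,"ry":0,"rz":0},{"tx":0,"ty":0,"tz":0,"rx":0,"ry":0,"rz":0},{"tx":0,"ty":0,"tz":0,"rx":0,"ry":0,"rz":0}])

```text
time: 16.75
tool_pos: [635.3, -124.6, 66.2]
tcp_rot: [3.141, 0.001, 3.039]
contact_force: [-1.7, 2.5, 6.5]
grip_width: 12.6
finger_force: 30.0
```

Call:
carry_out(plan=[{"tx":0,"ty":0,"tz":0,"rx":0,"ry":0,"rz":-0.12},{"tx":0,"ty":0,"tz":0,"rx":0,"ry":0,"rz":-0.13},{"tx":0,"ty":0,"tz":0,"rx":0,"ry":0,"rz":-0.13},{"tx":0,"ty":0,"tz":0,"rx":0,"ry":0,"rz":-0.13},{"tx":0,"ty":0,"tz":0,"rx":0,"ry":0,"rz":-0.13},{"tx":0,"ty":0,"tz":0,"rx":0,"ry":0,"rz":-0.13},{"tx":0,"ty":0,"tz":0,"rx":0,"ry":0,"rz":-0.13},{"tx":0,"ty":0,"tz":0,"rx":0,"ry":0,"rz":-0.13},{"tx":0,"ty":0,"tz":0,"rx":0,"ry":0,"rz":0},{"tx":0,"ty":0,"tz":0,"rx":0,"ry":0,"rz":0}])

```text
time: 17.75
tool_pos: [637.7, -121.4, 66.8]
tcp_rot: [3.135, -0.001, 2.009]
contact_force: [6.9, 12.8, 6.9]
grip_width: 12.8
finger_force: 30.0
```

Run:
```python
from h import *
o=bot.get_obs();print(o['tool_pos'],o['tcp_rot'],o['contact_force'],o['moment'])
b=bot.capture("scene").astype(int);cv2.imwrite("pics/k1.png",b[:,:,::-1].astype(np.uint8))
r,g,bl=b[...,0],b[...,1],b[...,2]
s=np.s_[218:256,350:382]
red=(r-(g+bl)/2)[s];gr=(g-(r+bl)/2)[s]
for n,m in(("red",red),("green",gr)):
    w=np.clip(m-25,0,None);ys,xs=np.mgrid[218:256,350:382];print(n,(w*xs).sum()/w.sum(),(w*ys).sum()/w.sum(),(w>0).sum());
    q=np.argwhere(w>0)+[218,350];print(q[::2].tolist())
# predicted dial points by angle
yaw=-.082;c=np.array([579.6,-122.5,59.5]);rt=np.array([np.sin(yaw),-np.cos(yaw),0]);up=np.array([np.cos(.8)*np.cos(yaw),np.cos(.8)*np.sin(yaw),np.sin(.8)])
print("c",proj("scene",[c]))
for a in np.arange(-1.2,.8,.15):print(round(a,2),proj("scene",[c+23.5*(np.sin(a)*rt+np.cos(a)*up)]).round(1),proj("scene",[c+14*(np.sin(a)*rt+np.cos(a)*up)]).round(1))
```

```text
[ 637.66051789 -121.42555025   66.81913594] [ 3.13464351e+00 -1.22109471e-03  2.00914479e+00] [ 6.92985292 12.75404116  6.89076455] [ 2.13626071 -0.98022513 -0.00464674]
red 366.81136543015 226.95106550907656 29
[[221, 366], [221, 368], [222, 365], [222, 367], [222, 369], [223, 366], [223, 368], [224, 365], [224, 367], [229, 368], [230, 368], [232, 367], [233, 367], [235, 366], [238, 365]]
green 368.1351125938282 227.92243536280233 17
[[222, 367], [223, 366], [227, 366], [227, 368], [228, 366], [228, 368], [228, 370], [229, 369], [230, 369]]
c [[365.60479231 236.57088226]]
-1.2 [[361.6 230.2]] [[363.2 232.7]]
-1.05 [[362.5 229.5]] [[363.8 232.3]]
-0.9 [[363.6 228.9]] [[364.4 232. ]]
-0.75 [[364.7 228.6]] [[365.  231.8]]
-0.6 [[365.8 228.4]] [[365.7 231.7]]
-0.45 [[366.9 228.4]] [[366.4 231.7]]
-0.3 [[368.  228.5]] [[367.  231.8]]
-0.15 [[369.  228.9]] [[367.6 232. ]]
-0.0 [[370.  229.4]] [[368.2 232.3]]
0.15 [[370.9 230.1]] [[368.7 232.7]]
0.3 [[371.6 231. ]] [[369.2 233.2]]
0.45 [[372.2 231.9]] [[369.5 233.8]]
0.6 [[372.7 233. ]] [[369.8 234.5]]
0.75 [[373.  234.2]] [[370.  235.1]]
```

The needle runs through the green band: it points to about -0.28 rad on the dial and the band's middle is at about -0.25. I'll relax the side load, let the knob rise and release.

Call:
carry_out(plan=[{"tx":1.3,"ty":1.7,"tz":0,"rx":0,"ry":0,"rz":0},{"tx":1.4,"ty":1.7,"tz":0,"rx":0,"ry":0,"rz":0},{"tx":0,"ty":0,"tz":2,"rx":0,"ry":0,"rz":0},{"tx":0,"ty":0,"tz":2,"rx":0,"ry":0,"rz":0},{"tx":0,"ty":0,"tz":2,"rx":0,"ry":0,"rz":0},{"tx":0,"ty":0,"tz":1,"rx":0,"ry":0,"rz":0},{"tx":0,"ty":0,"tz":0,"rx":0,"ry":0,"rz":0},{"tx":0,"ty":0,"tz":0,"rx":0,"ry":0,"rz":0}])

```text
time: 18.6
tool_pos: [637.6, -121.3, 72.4]
tcp_rot: [-3.141, -0.0, 2.009]
contact_force: [-1.0, 2.0, 2.6]
grip_width: 12.7
finger_force: 30.0
```

Call:
carry_out(plan=[{"tx":0,"ty":0,"tz":0,"rx":0,"ry":0,"rz":0},{"tx":0,"ty":0,"tz":0,"rx":0,"ry":0,"rz":0},{"tx":0,"ty":0,"tz":0,"rx":0,"ry":0,"rz":0},{"tx":0,"ty":0,"tz":0,"rx":0,"ry":0,"rz":0},{"tx":0,"ty":0,"tz":0,"rx":0,"ry":0,"rz":0},{"tx":0,"ty":0,"tz":0,"rx":0,"ry":0,"rz":0}], gripper=0.3)

```text
time: 19.2
tool_pos: [637.8, -121.4, 72.6]
tcp_rot: [3.142, 0.0, 2.009]
contact_force: [0.4, 0.3, -0.4]
grip_width: 56.3
finger_force: 0.0
```

Run:
```python
from h import *
o=bot.get_obs();print(o['tool_pos'],o['tcp_rot'],o['contact_force'],o['grip_width'])
b=bot.capture("scene").astype(int);cv2.imwrite("pics/k2.png",b[:,:,::-1].astype(np.uint8))
r,g,bl=b[...,0],b[...,1],b[...,2]
for n,m in(("red",r-(g+bl)/2),("green",g-(r+bl)/2)):
    print(n)
    for y in range(225,240):print(y,' '.join('%4d'%v for v in m[y,360:376]))
```

```text
[ 637.79464003 -121.37485737   72.60470877] [3.14150291e+00 5.05226147e-05 2.00872403e+00] [ 0.41978242  0.26817113 -0.43024926] 56.25353391357869
red
225   11   10    9    6    2   13   26   14    4    2    3    2    1    3    4    1
226    9    5    4    3    5   14   10    4   13   11    9    4    3    2    3    2
227    4    4    6   14   11   11  -13  -28  -22   -5    9   14    4    0    2    1
228    3   11    9   10   12   10  -52  -85   11  -73  -20    8   15    5    1    1
229   13   18   11    9   10   10    0   16   72  -92  -55    8   12   12    5    1
230   11    9   11    9    9    9    9   88   37   -8    4   11   11   10   10    2
231    8   10    9    9    9    8    7  139   13    8   10   10    9    9   11    0
232    8    8   10    9    8    7   21   93    3    8    9    8    9   14   15    0
233   10    9   10   10    8    8   88   48    6    9    9    8    9   13    8   13
234    9    9    9    9    7   12  125   13    7    9   10    8    8    8   13   13
235    9    9    9    9   11   12   51    5    8    9    9    9    9    8   11   10
236    9    8    9   10  
[... 876 characters left out ...]
 -3    0    0    0    0   -1
232    0    1    0    0    1    2   -3  -39    3    1    0    1    0    2    0   -1
233    0    0    1    0    1    1  -37  -16    3    0    0    1    0    1    2   -2
234    0    0    0    0    1    0  -54   -1    1    0    0    1    2    1    2   -1
235    0    0    0    2    0    0  -22    2    0    0    0    0    1    1    1    1
236    0    0    1    1    0    0    1    0    0    1    1    0    2    0    0    4
237    0    0    1    0    0  -26    0    0    0    2    1    1    1    0    0   -1
238    1    0   -1    0    1  -10    1    0    1    0    1    1    1    1    1   -2
239    0    0    1    1    1    0    1    0    0    0    0    1    1    0    1   -1
```

The needle sits in the middle of the green band and the knob is up. While rising I'll refine the crank axis from the earlier clear top frame.

Call:
carry_out(plan=[{"tx":0,"ty":0,"tz":25,"rx":0,"ry":0,"rz":0},{"tx":0,"ty":0,"tz":35,"rx":0,"ry":0,"rz":0},{"tx":0,"ty":0,"tz":25,"rx":0,"ry":0,"rz":0}], gripper=0.1)

```text
time: 19.55
tool_pos: [638.2, -121.5, 159.7]
tcp_rot: [3.14, 0.001, 2.009]
contact_force: [0.3, -0.0, 0.3]
grip_width: 81.1
finger_force: 0.0
```

Run:
```python
from h import *
t=cv2.imread("pics/t1.png");s=cv2.imread("pics/s1.png")
for n,im,(x,y,w,h) in(("top",t,(175,195,75,50)),("scene",s,(205,175,70,35))):
    m=im[y:y+h,x:x+w].min(2)>175
    k,l,st_,c=cv2.connectedComponentsWithStats(m.astype(np.uint8));i=1+st_[1:,4].argmax()
    p=np.argwhere(l==i)[:,::-1]+[x,y]
    W=np.array([ray(n,q.astype(float),22) for q in p])
    c=W.mean(0);u,sv,v=np.linalg.svd(W-c);d=v[0]*(1 if v[0][0]>0 else -1);a=(W-c)@d
    print(n,len(p),"ctr",c.round(1),"ang",np.arctan2(d[1],d[0]).round(3),"ends",(c+d*a.min()).round(1),(c+d*a.max()).round(1),np.ptp(a).round(1))
    # arm centreline only
    e=np.array([0,-1]);nrm=np.array([-d[1],d[0]])
    for q in np.arange(a.min(),a.max(),20):
        k=(a>=q)&(a<q+20);z=(W[k]-c)@nrm;print(round(q+10),z.mean().round(1),z.min().round(1),z.max().round(1))
```

```text
Traceback (most recent call last):
  File "h.py", line 12, in ray
    return least_squares(f,[500,100]).x
           ~~~~~~~~~~~~~^^^^^^^^^^^^^
  File "h.py", line 11, in <lambda>
    f=lambda q:proj(n,[q[0],q[1],z])[0]-p
               ~~~~^^^^^^^^^^^^^^^^^
  File "h.py", line 5, in proj
    m=bot.camera_model(n);r,_=cv2.Rodrigues(np.array(m["R"],float))
ValueError: time passes only in moves, steps and waits
```

```bash
sed -i 's/^def proj/from functools import lru_cache\n@lru_cache\ndef cam(n): return bot.camera_model(n)\ndef proj/; s/m=bot.camera_model(n);/m=cam(n);/' h.py
python3 - <<'E'
from h import *
t=cv2.imread("pics/t1.png");s=cv2.imread("pics/s1.png")
for n,im,(x,y,w,h) in(("top",t,(175,195,75,50)),("scene",s,(205,175,70,35))):
    m=im[y:y+h,x:x+w].min(2)>175
    k,l,st_,c=cv2.connectedComponentsWithStats(m.astype(np.uint8));i=1+st_[1:,4].argmax()
    p=np.argwhere(l==i)[:,::-1]+[x,y]
    W=np.array([ray(n,q.astype(float),22) for q in p])
    c=W.mean(0);u,sv,v=np.linalg.svd(W-c);d=v[0]*(1 if v[0][0]>0 else -1);a=(W-c)@d
    print(n,len(p),"ctr",c.round(1),"ang",np.arctan2(d[1],d[0]).round(3),"ends",(c+d*a.min()).round(1),(c+d*a.max()).round(1),np.ptp(a).round(1))
    nrm=np.array([-d[1],d[0]])
    for q in np.arange(a.min(),a.max(),20):
        k=(a>=q)&(a<q+20);z=(W[k]-c)@nrm;print(round(q+10),z.mean().round(1),z.min().round(1),z.max().round(1))
E
```

```text
top 538 ctr [506.7 338. ] ang -1.179 ends [470.  426.6] [541.9 252.8] 188.1
-86 1.0 -10.5 12.7
-66 0.1 -11.0 11.4
-46 0.1 -10.5 10.9
-26 -0.2 -10.7 10.2
-6 -0.3 -10.9 10.1
14 -0.8 -11.4 9.6
34 -1.1 -13.1 10.6
54 -1.1 -16.7 15.8
74 0.9 -21.4 20.3
94 6.2 -3.6 14.4
scene 345 ctr [498.8 327.7] ang -1.147 ends [458. 418.] [533.7 250.1] 184.2
-89 3.4 -12.2 16.8
-69 -0.3 -15.6 16.0
-49 -1.4 -16.3 14.5
-29 -1.5 -15.9 12.7
-9 -0.7 -15.5 14.0
11 -0.4 -15.2 14.3
31 -0.6 -17.5 16.7
51 0.3 -19.8 25.0
71 -0.2 -30.8 27.1
91 15.7 9.6 21.4
```

Call:
carry_out(plan=[{"tx":-10.4,"ty":36.8,"tz":0,"rx":0,"ry":0,"rz":-0.01},{"tx":-10.4,"ty":36.8,"tz":0,"rx":0,"ry":0,"rz":-0.01},{"tx":-10.4,"ty":36.8,"tz":0,"rx":0,"ry":0,"rz":-0.01},{"tx":-10.4,"ty":36.8,"tz":0,"rx":0,"ry":0,"rz":-0.01},{"tx":-10.4,"ty":36.8,"tz":0,"rx":0,"ry":0,"rz":-0.01},{"tx":-10.4,"ty":36.8,"tz":0,"rx":0,"ry":0,"rz":0},{"tx":-10.4,"ty":36.8,"tz":0,"rx":0,"ry":0,"rz":0},{"tx":-10.4,"ty":36.8,"tz":0,"rx":0,"ry":0,"rz":0},{"tx":-10.4,"ty":36.8,"tz":0,"rx":0,"ry":0,"rz":0},{"tx":-10.4,"ty":36.8,"tz":0,"rx":0,"ry":0,"rz":0},{"tx":-10.2,"ty":36.8,"tz":0,"rx":0,"ry":0,"rz":0},{"tx":-10.2,"ty":37,"tz":0,"rx":0,"ry":0,"rz":0}], gripper=0.1)

```text
time: 20.75
tool_pos: [512.8, 321.9, 157.8]
tcp_rot: [3.141, 0.0, 1.959]
contact_force: [0.3, -1.2, -0.4]
grip_width: 82.8
finger_force: 0.0
```

Call:
carry_out(plan=[{"tx":0,"ty":0,"tz":-25,"rx":0,"ry":0,"rz":0},{"tx":0,"ty":0,"tz":-35,"rx":0,"ry":0,"rz":0},{"tx":0,"ty":0,"tz":-35,"rx":0,"ry":0,"rz":0},{"tx":0,"ty":0,"tz":-25,"rx":0,"ry":0,"rz":0},{"tx":0,"ty":0,"tz":-15,"rx":0,"ry":0,"rz":0},{"tx":0,"ty":0,"tz":0,"rx":0,"ry":0,"rz":0},{"tx":0,"ty":0,"tz":0,"rx":0,"ry":0,"rz":0}])

```text
time: 21.45
tool_pos: [513.7, 320.6, 23.1]
tcp_rot: [3.141, -0.0, 1.959]
contact_force: [-0.5, 0.1, 1.1]
grip_width: 82.6
finger_force: 0.0
```

Run:
```python
from h import *
o=bot.get_obs();print(o['tool_pos'],o['tcp_rot'],o['contact_force'],o['joint_positions'].round(2))
b=bot.capture("scene")[:,:,::-1];cv2.imwrite("pics/c1.png",b)
g=b.astype(int).min(2);p=o['tool_pos']+[0,0,35]
print("tip",proj("scene",[p]))
for r in range(160,206):print(r,' '.join('%3d'%v for v in g[r,205:275:3]))
```

```text
[513.66921587 320.62028656  23.07637389] [ 3.14113515e+00 -1.79221006e-05  1.95880199e+00] [-0.46320776  0.05794391  1.07146673] [ 0.43  0.66  1.5  -0.    0.99  0.04]
tip [[244.81415056 183.73899699]]
160 139 128 135 144 148 147 146 137 132 133 132 133 128 144  49 133  90 100  58 126 131  64  81 143
161 132 133 132 151 146 152 145 141 134 134 131 133 138 130  43 138  86 144 102 128 136  62  67 148
162 128 130 126 150 156 145 145 138 131 133 134 130 155 100  65 128  86 155 135 132 141  71  71 130
163 133 133 134 161 149 141 151  92  95 122 140 137 160  49 108  95  81 149 142 134 140 128  50  53
164 139 132 139 172 145 142 141  49  45  58 113 125 131  35 118  88 118 152 148 142 142 156  48  55
165 135 143 150 164 144 117  94  46  51  47  42  92 108  53  76  88 134 150 147 145 146 149  82  49
166 143 147 155 156 139  63  48  55  51  44  48  42  51  95  85  79 134 151 152 151 141 145  97  77
167 153 152 153 160 141  46  46  53  48  56  53  49  42 141  99  56 135 142 146 159 148 151  90  93
168 150 152 149 162 108  58  45  43  49  51  46  53  52 150  81  47 132 130 137 147 151 138 100  95
[... 3000 characters left out ...]

199 138 144 142 149 144 128 141 143 151 152 131  97  87  99 101 135 150 138 236 231 235  99  88 152
200 127 127 139 154 145 137 146 140 146 148  92  95  96  99  93 101 122 129 240 240 226  99 119 140
201 123 123 141 159 148 148 141 142 141 148  98 100  97  99  94  91 100 125 236 239 200  96 148 140
202 125 133 151 159 147 144 145 146 143 136  98 103 100  99 100 100  98 129 232 228 191 117 140 137
203 129 136 148 158 142 141 152 148 150 106  95  95  96  91 107 103  95 109 224 214 174 137 144 142
204 132 137 136 148 146 144 153 158 136 101 100  99  90  99 100 100  89  82 201 195 161 148 145 140
205 131 134 129 144 144 147 154 156 108  99 103 104  90 104  98  99  86  91 161 160 147 151 146 135
```

Call:
carry_out(plan=[{"tx":0,"ty":0,"tz":-15,"rx":0,"ry":0,"rz":0},{"tx":0,"ty":0,"tz":-15,"rx":0,"ry":0,"rz":0},{"tx":0,"ty":0,"tz":-12,"rx":0,"ry":0,"rz":0},{"tx":0,"ty":0,"tz":-8,"rx":0,"ry":0,"rz":0},{"tx":0,"ty":0,"tz":-3,"rx":0,"ry":0,"rz":0},{"tx":0,"ty":0,"tz":0,"rx":0,"ry":0,"rz":0},{"tx":0,"ty":0,"tz":0,"rx":0,"ry":0,"rz":0}])

```text
time: 22.2
tool_pos: [513.8, 320.7, -29.8]
tcp_rot: [3.141, -0.0, 1.959]
contact_force: [-0.8, 0.5, 0.4]
grip_width: 82.3
finger_force: 0.0
```

Call:
carry_out(plan=[{"tx":0,"ty":0,"tz":0,"rx":0,"ry":0,"rz":0},{"tx":0,"ty":0,"tz":0,"rx":0,"ry":0,"rz":0},{"tx":0,"ty":0,"tz":0,"rx":0,"ry":0,"rz":0},{"tx":0,"ty":0,"tz":0,"rx":0,"ry":0,"rz":0},{"tx":0,"ty":0,"tz":0,"rx":0,"ry":0,"rz":0},{"tx":0,"ty":0,"tz":0,"rx":0,"ry":0,"rz":0},{"tx":0,"ty":0,"tz":0,"rx":0,"ry":0,"rz":0},{"tx":0,"ty":0,"tz":0,"rx":0,"ry":0,"rz":0},{"tx":0,"ty":0,"tz":0,"rx":0,"ry":0,"rz":0},{"tx":0,"ty":0,"tz":0,"rx":0,"ry":0,"rz":0},{"tx":0,"ty":0,"tz":0,"rx":0,"ry":0,"rz":0}], gripper=1)

```text
time: 23.3
tool_pos: [513.8, 320.6, -30.1]
tcp_rot: [3.141, -0.0, 1.959]
contact_force: [3.0, -0.4, 2.0]
grip_width: 25.6
finger_force: 29.8
```

Call:
carry_out(plan=[{"tx":0,"ty":0,"tz":5,"rx":0,"ry":0,"rz":0},{"tx":0,"ty":0,"tz":10,"rx":0,"ry":0,"rz":0},{"tx":0,"ty":0,"tz":15,"rx":0,"ry":0,"rz":0},{"tx":0,"ty":0,"tz":20,"rx":0,"ry":0,"rz":0},{"tx":0,"ty":0,"tz":25,"rx":0,"ry":0,"rz":0},{"tx":0,"ty":0,"tz":25,"rx":0,"ry":0,"rz":0},{"tx":0,"ty":0,"tz":25,"rx":0,"ry":0,"rz":0},{"tx":0,"ty":0,"tz":20,"rx":0,"ry":0,"rz":0},{"tx":0,"ty":0,"tz":15,"rx":0,"ry":0,"rz":0},{"tx":0,"ty":0,"tz":5,"rx":0,"ry":0,"rz":0},{"tx":0,"ty":0,"tz":0,"rx":0,"ry":0,"rz":0},{"tx":0,"ty":0,"tz":0,"rx":0,"ry":0,"rz":0}])

```text
time: 24.5
tool_pos: [512.7, 320.2, 133.7]
tcp_rot: [-3.14, 0.0, 1.959]
contact_force: [-0.1, -0.1, -3.6]
grip_width: 25.7
finger_force: 29.8
```

Run:
```python
from h import *
o=bot.get_obs();print(o['tool_pos'],o['contact_force'],o['moment'],o['grip_width'],o['finger_force'])
for n in("scene","top"):
    b=bot.capture(n)[:,:,::-1];cv2.imwrite(f"pics/l_{n}.png",b)
p=o['tool_pos'];d=np.array([np.cos(1.959-np.pi),np.sin(1.959-np.pi),0]);print("d",d)
for n in("scene","top"):
    X=[p+[0,0,31+18]+a*d for a in(-122,57,78)];print(n,proj(n,X).round(1).tolist())
im=cv2.imread("pics/l_scene.png");ref=cv2.imread("pics/scene0.png")
df=(cv2.absdiff(im,ref).max(2)>30)
for r in range(110,200):print(r,''.join(('#' if v>175 else '+' if v>120 else '.') for v in im.min(2)[r,190:280]))
```

```text
[512.6778618  320.1731384  133.73490784] [-0.12409286 -0.07085119 -3.56303549] [-0.10205142  0.0203346  -0.00967348] 25.65820272294987 29.772907473611667
d [ 0.37852636 -0.92559051  0.        ]
scene [[206.5, 143.8], [257.6, 154.5], [263.8, 155.8]]
top [[160.2, 231.5], [227.6, 202.4], [235.4, 199.1]]
110 .............................++++++....................++++...............................
111 ............................+++++++++................+++++................................
112 ............................+++++++++++..........+++++++..................................
113 ............................++++++++++++++..++++++++++++..................................
114 ............................++++++++++++++++++++++++++++..................................
115 ..............................++++++++++++++++++++++++++..................................
116 ................................+++++++++++++++++++++.++................+.................
117 ................................++++++++++++++++++++...+++..............+...............++
118 ................................++
[... 7051 characters left out ...]
............................+++++++
193 ++++++++++++++++++++++++++++++++++++++++++++++++++++++.............................+++++++
194 ++++++++++++++++++++++++++++++++++++++++++++++++++++.............................+.+++++++
195 +++++++++++++++++++++++++++++++++++++++++++++++++++.............................++++++++++
196 +++++#+++++++++++++++++++++++++++++++++++++++++++++............................+++++++++++
197 ....+##+#+++++++++++++++++++++++++++++++++++++++++.............................+++++++++++
198 ...#######++++++++++++++++++++++++++++++++++++++..............................++++++++++++
199 ..+####+##++++++++++++++++++++++++++++++++++++++............................++++++++++++++
```

The crank is held and level, weighing about 0.36 kg. Next I'll find the slot line at sub-pixel level in both views.

Run:
```python
from h import *
for n,f,step in(("top","top0",range(416,472,4)),("scene","scene0",range(412,460,4))):
    g=cv2.imread(f"pics/{f}.png").min(2).astype(float);P=[]
    for x in step:
        y0=172 if n=="top" else 244.4+(x-409)*.6145
        ys=np.arange(int(y0)-(8 if n=="top" else 10),int(y0)+9)
        v=g[ys,x]
        if x in(step[0],step[5]):print(n,x,ys[0],v.astype(int).tolist())
        k=np.argmin(np.where(np.abs(ys-y0)<=4.5,v,999));w=np.clip(v[k-1:k+2].max()-v[k-1:k+2],0,None)
        P.append((x,(w*ys[k-1:k+2]).sum()/w.sum()))
    P=np.array(P);c=np.polyfit(P[:,0],P[:,1],1);print(n,P.round(1).tolist(),c)
    W=np.array([ray(n,(x,np.polyval(c,x)),58) for x in(P[0,0],P[-1,0])])
    d=W[0]-W[1];print("line",W.round(1).tolist(),"yaw",np.arctan2(-d[0],d[1]).round(4),"x at y=-311",np.interp(-311,W[::-1,1],W[::-1,0]).round(1))
```

```text
top 416 164 [118, 116, 140, 222, 230, 178, 72, 218, 225, 222, 216, 168, 202, 172, 91, 105, 110]
top 436 164 [104, 139, 104, 150, 219, 228, 167, 67, 213, 224, 220, 197, 152, 193, 169, 113, 107]
top [[416.0, 169.8], [420.0, 169.9], [424.0, 170.1], [428.0, 170.4], [432.0, 170.5], [436.0, 170.8], [440.0, 170.9], [444.0, 171.1], [448.0, 171.4], [452.0, 171.5], [456.0, 171.7], [460.0, 171.8], [464.0, 172.1], [468.0, 172.4]] [4.85372591e-02 1.49570335e+02]
line [[629.0, -235.4], [617.6, -379.5]] yaw -0.0787 x at y=-311 623.0
scene 412 236 [137, 133, 130, 134, 134, 143, 147, 132, 104, 122, 216, 229, 214, 167, 214, 232, 225, 213, 197]
scene 432 248 [135, 130, 132, 128, 135, 139, 137, 142, 100, 93, 119, 235, 228, 234, 130, 231, 224, 234, 195]
scene [[412.0, 244.3], [416.0, 246.5], [420.0, 249.5], [424.0, 251.5], [428.0, 254.5], [432.0, 256.6], [436.0, 259.5], [440.0, 261.9], [444.0, 264.5], [448.0, 267.5], [452.0, 269.5], [456.0, 272.4]] [  0.639483   -19.36099687]
line [[643.9, -235.2], [633.2, -382.1]] yaw -0.0727 x at y=-311 638.4
```

Run:
```python
from h import *
g=cv2.imread("pics/scene0.png").min(2).astype(float);P=[]
for x in range(412,460,4):
    y0=249.2+(x-412)*.64;ys=np.arange(round(y0)-2,round(y0)+3);v=g[ys,x];w=np.clip(np.median(v)-v,0,None);P.append((x,(w*ys).sum()/w.sum()))
P=np.array(P);c=np.polyfit(P[:,0],P[:,1],1);print(P.round(1).tolist(),c)
for z in(56,58,60):
    W=np.array([ray("scene",(x,np.polyval(c,x)),z) for x in(412,456)]);d=W[0]-W[1];print(W.round(1).tolist(),np.arctan2(-d[0],d[1]),np.interp(-311,W[::-1,1],W[::-1,0]))
# tray end walls along y, rim at z 69, using fit corners
o=bot.get_obs();print(o['tool_pos'],o['tcp_rot'])
```

```text
[[412.0, 249.0], [416.0, 251.6], [420.0, 254.5], [424.0, 257.2], [428.0, 259.4], [432.0, 262.1], [436.0, 265.0], [440.0, 267.5], [444.0, 270.1], [448.0, 272.7], [452.0, 275.3], [456.0, 278.1]] [  0.65786999 -21.97678919]
[[629.4, -245.6], [617.3, -392.2]] -0.08276085329365034 624.0011980470864
[[627.5, -246.6], [615.4, -392.9]] -0.08276085329366377 622.1884624761685
[[625.6, -247.7], [613.5, -393.6]] -0.0827608532936619 620.3757269052517
[512.69491789 320.15642651 133.4296103 ] [-3.13929375e+00  8.09564720e-05  1.95879117e+00]
```

The slot is consistent in both views: x ≈ 623 at y = -311, yaw -0.081. I'll carry the crank at height (underside about 160 mm) to TCP (621.4, -330.9) and turn it -0.469 rad.

Call:
carry_out(plan=[{"tx":3,"ty":-15,"tz":0,"rx":0,"ry":0,"rz":-0.02},{"tx":5,"ty":-30,"tz":0,"rx":0,"ry":0,"rz":-0.02},{"tx":5,"ty":-30,"tz":0,"rx":0,"ry":0,"rz":-0.02},{"tx":5,"ty":-30,"tz":0,"rx":0,"ry":0,"rz":-0.02},{"tx":5,"ty":-30,"tz":0,"rx":0,"ry":0,"rz":-0.02},{"tx":5,"ty":-30,"tz":0,"rx":0,"ry":0,"rz":-0.02},{"tx":5,"ty":-30,"tz":0,"rx":0,"ry":0,"rz":-0.02},{"tx":5,"ty":-30,"tz":0,"rx":0,"ry":0,"rz":-0.02},{"tx":5,"ty":-30,"tz":0,"rx":0,"ry":0,"rz":-0.02},{"tx":5,"ty":-30,"tz":0,"rx":0,"ry":0,"rz":-0.02},{"tx":5,"ty":-30,"tz":0,"rx":0,"ry":0,"rz":-0.02},{"tx":5,"ty":-30,"tz":0,"rx":0,"ry":0,"rz":-0.02}])

```text
time: 25.8
tool_pos: [570.9, -26.7, 134.2]
tcp_rot: [-3.141, -0.0, 1.717]
contact_force: [-0.1, 0.1, -3.5]
grip_width: 25.6
finger_force: 29.8
```

Call:
carry_out(plan=[{"tx":5,"ty":-30,"tz":0,"rx":0,"ry":0,"rz":-0.02},{"tx":5,"ty":-30,"tz":0,"rx":0,"ry":0,"rz":-0.02},{"tx":5,"ty":-30,"tz":0,"rx":0,"ry":0,"rz":-0.02},{"tx":5,"ty":-30,"tz":0,"rx":0,"ry":0,"rz":-0.02},{"tx":5,"ty":-30,"tz":0,"rx":0,"ry":0,"rz":-0.02},{"tx":5,"ty":-30,"tz":0,"rx":0,"ry":0,"rz":-0.02},{"tx":5,"ty":-30,"tz":0,"rx":0,"ry":0,"rz":-0.03},{"tx":5,"ty":-30,"tz":0,"rx":0,"ry":0,"rz":-0.03},{"tx":5,"ty":-30,"tz":0,"rx":0,"ry":0,"rz":-0.03},{"tx":5,"ty":-26,"tz":0,"rx":0,"ry":0,"rz":-0.019},{"tx":0,"ty":-10,"tz":0,"rx":0,"ry":0,"rz":0},{"tx":0,"ty":0,"tz":0,"rx":0,"ry":0,"rz":0}])

```text
time: 27.0
tool_pos: [620.2, -332.1, 133.5]
tcp_rot: [-3.14, -0.001, 1.488]
contact_force: [-0.5, 0.5, -2.8]
grip_width: 25.6
finger_force: 29.8
```

Call:
carry_out(plan=[{"tx":0,"ty":0,"tz":-10,"rx":0,"ry":0,"rz":0},{"tx":0,"ty":0,"tz":-15,"rx":0,"ry":0,"rz":0},{"tx":0,"ty":0,"tz":-10,"rx":0,"ry":0,"rz":0},{"tx":0,"ty":0,"tz":0,"rx":0,"ry":0,"rz":0},{"tx":0,"ty":0,"tz":0,"rx":0,"ry":0,"rz":0}])

```text
time: 27.5
tool_pos: [621.5, -329.7, 99.6]
tcp_rot: [-3.141, -0.0, 1.491]
contact_force: [1.1, 0.7, -2.4]
grip_width: 25.6
finger_force: 29.8
```

Run:
```python
from h import *
o=bot.get_obs();print(o['time'],o['tool_pos'],o['tcp_rot'],o['contact_force'],o['moment'],o['finger_force'])
for n in("scene","top"):
    b=bot.capture(n)[:,:,::-1];cv2.imwrite(f"pics/q_{n}.png",b)
p=o['tool_pos'];d=np.array([-.081,-.9967,0])
for n in("scene","top"):
    print(n,proj(n,[p+[0,0,30+22]+a*d for a in(-122,57,78)]).round(1).tolist())
im=cv2.imread("pics/q_scene.png").min(2)
for r in range(205,285,1):print(r,''.join(('#' if v>185 else '+' if v>125 else '.') for v in im[r,390:480]))
```

```text
27.5 [ 621.47709695 -329.74077766   99.63459712] [-3.14134550e+00 -2.53137687e-04  1.49069096e+00] [ 1.10650997  0.68274755 -2.43639747] [-0.108631    0.07045435  0.00097524] 29.77280011980838
scene [[404.9, 215.9], [460.6, 250.1], [467.6, 254.5]]
top [[413.3, 161.9], [483.0, 165.4], [491.3, 165.8]]
205 +++..++++.................++++++++++...+##########################+++++...................
206 ++++..+++++++++++...+....+++++++++++...+#########################++++++..................+
207 ++++++...+++++....++....++..++++++++...+########################+++++++.................++
208 +++++++++..+.+.+++..........++++++++...+################+######++++++++...........++...+++
209 ++++++++++.++..+++.+.+++++++++++++++..++################++#####++++++++..........+##+++#+.
210 +++++++++++++++++++++++++++.+++++++++.+################++++##++.+++++++..........++++###+.
211 ++++++++++++++++++++++++...++++++++++.+################++++++...+.+++++.............+##++.
212 +++++++++++++++++++++++++++++++++++++++################++++...#...++++...............+#+..
213 +++++++++++++++++++++++++++++++++++
[... 6100 characters left out ...]
##+######++####+......++++++++.++++
278 ........++.+++++++.+++++.++++.+++........+++++#############+######++++......++++++++..+++.
279 .........++++++++++++++++.++++.++++.......++++++############++######+.......+++++++..++...
280 ++........+...+++++.++++..++.++..+++.........++++##########+++#####+.......++++++++.++....
281 +++........+++++++++..+++++.+++++.++++........+++++###############+........++++++++++.....
282 ++++.........+++++..+....++.++++++.++++........+++++#############+........++++++++++......
283 ++++++........++++.+++++++++++++++++.+++.........+++.+##########..........+++++++++.......
284 +++++++........+++++++.+..++++++.++++..+++........++..+########+.........+++++.+++........
```

Run:
```python
from h import *
im=cv2.imread("pics/q_top.png").min(2);ref=cv2.imread("pics/top0.png").min(2)
for r in range(148,190):print(r,''.join(('#' if v>195 else '+' if v>150 else '-' if v>100 else '.') for v in im[r,395:510]))
```

```text
148 ...-+-----------------------------------------------------.................---++----...........------......--------
149 ...-++----------------------------------------------------....................++---.............-------.....-------
150 ...--+----------------------------------------------------....................-++-...............-------......-----
151 ...--+----------------------+------------------------------....................-+-...............---------......---
152 ...--+--------------------+----------+---------------------.....................-..................---------.....--
153 ...-++-------------------------------------+-----+-+---+-+-..........................................---------.....
154 ...-++--------------------------------------------------------....................-.....................-----++-...
155 ...-++-------------------------------------------------------.............--......-............--........--++++++-.
156 ...-++-------------------------------------------------------.............----....--............---.......++++++++-
157 ...-------------
[... 3239 characters left out ...]
--------------------------------......................................------------------------------
185 ...--------------------------------------------.........................................---------------------------
186 ..-+-------------------------------------------.....................................--.-..---------++----------++++
187 ..--------------------------------------------.....................................--------..-----++++--------+++++
188 ..-+------------------------------------------....................................-----------..--+++++++-------++++
189 ..-+------------------------------------------....................................-------------.-+++++++-------++++
```

Run:
```python
from h import *
for f,nm in(("q_top","new"),("top0","ref")):
    im=cv2.imread(f"pics/{f}.png").min(2);print(nm)
    for r in range(156,182,1):print(r,' '.join('%3d'%v for v in im[r,470:508:2]))
o=bot.get_obs();p=o['tool_pos'];d=np.array([-.081,-.9967,0])
for a in(57,77,98):
  for h in(40,57):print(a,h,proj("top",[p+[0,0,h]+a*d]).round(1),proj("scene",[p+[0,0,h]+a*d]).round(1))
```

```text
new
156 107 101  94  79 131  87  91  93  95  98 100 103  96  66  66  80 168 173 170
157 112 106 101  68 131 101  93  95  96  98 101 103 106 109 107 106 101 104 107
158 117 113 110  76  88 137  91  96  98 101 102 104 106 108 109 109 107 132 151
159 122 117 114  59  79 117 116  97  99 102 104 105 107 108 109 107 126 148 141
160 127 123 119  49  76  99 146 124 100 104 105 107 108 108 108 129 150 145 136
161 130 127 128  48  56  71 102 146 142 103 105 107 108 107 128 149 131 146 114
162 135 132 107  50  51  59  86 102 130 154 133 134 111 151 165 125 141 145  98
163 142 137  68  48  52  56  62  77 100 106 124 128 110  63 218 141 102 116  99
164 146 145 118  39  51  51  54  59  69  71  79  64 134 213 226 140 102  95  99
165 151 146 235 115  45  51  52  51  53  53  39 224 224 221 220 145  94  89  95
166 156 141 141 142  43  45  44  45  45  57 205 222 219 217 220 149  98  98  99
167 156 123 128 133  56  49  34  34  34  59 221 219 217 217 221 129 100 101 102
168 157 115 128 132 138 205 213 208 235 184 221 218 217 217 220 125 103  99 103
169 148 120 126 130 132 139 209 224 223 220 220 217 217 
[... 2595 characters left out ...]
 196  91  95 109  97  64  66  66  77 129 140 146 147 109  97  45  68 128
177 176 224 107  95 111  98  64  67  67  76 137 145 145 144 108  71  48  66 129
178 199 228 108  96 111  96  66  65  66  74 137 147 139 144 141  69  49  66 141
179 183 193  55  95 112 128  65  65  65  74 137 151 150 148 131  64  52  64 143
180 149  97  75 109 109 132  66  66  66  74 138 147 153 153 142  61  52  63 142
181 112  90 108 110 111 102  65  66  66  73 141 149 154 154 152  81  50  63 139
57 40 [[481.7 166.2]] [[460.1 253.4]]
57 57 [[484.1 164.8]] [[461.3 248.4]]
77 40 [[489.5 166.5]] [[466.8 257.6]]
77 57 [[492.  165.2]] [[468.1 252.6]]
98 40 [[497.6 167. ]] [[473.9 262. ]]
98 57 [[500.3 165.6]] [[475.3 257. ]]
```

Run:
```python
from h import *
im=cv2.imread("pics/q_top.png").min(2).astype(float)
E=[];F=[]
for x in range(417,455,2):
    v=im[153:165,x];g=np.diff(v);k=g.argmax();w=np.clip(g[max(k-1,0):k+2],0,None);e=153+.5+(w*np.arange(max(k-1,0),k+2)).sum()/w.sum()
    E.append((x,e,g[k]))
E=np.array(E);print(E.round(1).tolist())
o=bot.get_obs();p=o['tool_pos'];print(p,o['tcp_rot'])
ca,sa=E[:,0],E[:,1];c=np.polyfit(ca,sa,1);print("edge",c,np.polyval(c,[417,453]))
for h in(45,52):
    W=np.array([ray("top",(x,np.polyval(c,x)),p[2]+h) for x in(417,453)]);d=W[1]-W[0];yaw=np.arctan2(d[0],-d[1]);print(h,W.round(1).tolist(),"yaw(rel -y dir)",-yaw)
    u=d/np.linalg.norm(d);nn=np.array([-u[1],u[0]]);print("perp dist TCP to edge",(p[:2]-W[0])@nn)
```

```text
[[417.0, 157.4, 102.0], [419.0, 157.7, 95.0], [421.0, 157.9, 80.0], [423.0, 158.2, 80.0], [425.0, 158.4, 112.0], [427.0, 158.7, 99.0], [429.0, 158.9, 74.0], [431.0, 159.3, 96.0], [433.0, 159.5, 108.0], [435.0, 159.8, 101.0], [437.0, 159.5, 59.0], [439.0, 159.8, 46.0], [441.0, 160.0, 33.0], [443.0, 160.1, 40.0], [445.0, 160.3, 52.0], [447.0, 160.4, 54.0], [449.0, 160.6, 64.0], [451.0, 160.6, 64.0], [453.0, 160.6, 65.0]]
[ 621.88748331 -330.41436257  100.54487003] [3.14019998e+00 6.82542020e-04 1.49026663e+00]
edge [9.02617250e-02 1.20098662e+02] [157.73780111 160.98722321]
45 [[643.6, -219.9], [632.2, -312.6]] yaw(rel -y dir) 0.12248847066260865
perp dist TCP to edge -8.013216374965813
52 [[642.0, -218.3], [630.6, -310.4]] yaw(rel -y dir) 0.12248847066230396
perp dist TCP to edge -6.23458571961248
```

The top-view edge of the crank suggests it is slightly clockwise, within 0.04 rad. A small +0.02 rad and +1.5 mm trim keeps both ends well inside tolerance; then I descend to TCP z ≈ 42, putting the underside about 14–20 mm above the lips.

Call:
carry_out(plan=[{"tx":1.5,"ty":0,"tz":-5,"rx":0,"ry":0,"rz":0.02},{"tx":0,"ty":0,"tz":-10,"rx":0,"ry":0,"rz":0},{"tx":0,"ty":0,"tz":-10,"rx":0,"ry":0,"rz":0},{"tx":0,"ty":0,"tz":-10,"rx":0,"ry":0,"rz":0},{"tx":0,"ty":0,"tz":-10,"rx":0,"ry":0,"rz":0},{"tx":0,"ty":0,"tz":-7,"rx":0,"ry":0,"rz":0},{"tx":0,"ty":0,"tz":-4,"rx":0,"ry":0,"rz":0},{"tx":0,"ty":0,"tz":-1.5,"rx":0,"ry":0,"rz":0},{"tx":0,"ty":0,"tz":0,"rx":0,"ry":0,"rz":0},{"tx":0,"ty":0,"tz":0,"rx":0,"ry":0,"rz":0},{"tx":0,"ty":0,"tz":0,"rx":0,"ry":0,"rz":0},{"tx":0,"ty":0,"tz":0,"rx":0,"ry":0,"rz":0}])

```text
time: 28.8
tool_pos: [623.1, -330.6, 42.6]
tcp_rot: [3.141, 0.0, 1.51]
contact_force: [-0.9, -0.5, -3.0]
grip_width: 25.6
finger_force: 29.8
```

Run:
```python
from h import *
o=bot.get_obs();print(o['time'],o['tool_pos'],o['tcp_rot'],o['contact_force'],o['moment'],o['finger_force'])
b=bot.capture("scene")[:,:,::-1];cv2.imwrite("pics/f_scene.png",b)
t=bot.capture("top")[:,:,::-1];cv2.imwrite("pics/f_top.png",t)
p=o['tool_pos'];u=np.array([-.081,-.9967,0]);n=np.array([.9967,-.081,0])
tip=p+[0,0,30]
for nm,X in(("pedal top end",tip+[0,0,13]-115*u),("ring top",tip+[0,0,24]+57*u),("ring far +x",tip+[0,0,24]+57*u+20*n)):print(nm,proj("scene",[X]).round(1),proj("top",[X]).round(1))
im=b.min(2)
for r in range(228,290):print(r,''.join(('#' if v>185 else '+' if v>125 else '-' if v>85 else '.') for v in im[r,395:480]))
im=t.min(2);print('top')
for r in range(154,182):print(r,''.join(('#' if v>195 else '+' if v>150 else '-' if v>100 else '.') for v in im[r,395:500]))
```

```text
28.8 [ 623.06633322 -330.63701592   42.56516565] [3.14089313e+00 3.74494437e-04 1.50983610e+00] [-0.92884521 -0.50895196 -3.00552732] [-0.10075966  0.0762886   0.00946245] 29.77311778546664
pedal top end [[404.9 235.6]] [[411.  166.7]]
ring top [[457.4 265.8]] [[475.7 169.1]]
ring far +x [[462. 262.]] [[475.7 161.9]]
228 ...----+-++++-----+++++++++---++################++#####+++++++-.....--------+#+--.--.
229 ....-.--+++------++++++++++++--+################+++#+++---++++-....--------+###---..-
230 ......-+++-------++++++++++++++################++++---+---+++-....--.-----+###+------
231 ....-+++---------+++++++++++++#################+++-..+#++#++-.......--++--+##++++++++
232 ...-+++----------++++++++++++++################+++-.+####++-.........----++##++++++++
233 .-++++------++---+++++++++++--+################++++-####++-...........-++++++++++++++
234 -+++-------+##+--+++---++++--.-++##############+++#+###++-............+++++++++++++++
235 +++------+#####+-++--.-----.....-+############+++++###+-..............+++++++++++++++
236 +-------+#######++-...............-+##########++++##++-..
[... 7182 characters left out ...]
+--...--------------------####+------+--
176 ...---------...-+###+##########+#########+-#####-........-++++++++-.....--.-----------------+##----------
177 ...---------...-+++++++++++++++++++++####+######........-++++++++-..........-----------------------------
178 ...---------------.-..------------+++++++++++++-.........----+++-..............--------------------------
179 ...--------------------------------------------.............----..............---------------------+-----
180 ...------------------------------------------................--................---------------------++---
181 ...------------------------------------------...............................-...----------------------+++
```

Both views match the prediction within 1–2 px: pedal end at about (405,237) and ring at about (457,267) in the scene view, pedal end at (411,167) in the top view. The only load is the crank's own weight. Handing in.

```bash
python3 -c "
from plant import bot
print(bot.close_job())"
```

```text
the job is handed in; nothing more can be done
None
```

I set the air so the needle stands in the green band with the knob up, and handed the job in at about 29 s with the crank held level, centred and lengthwise over the slot, about 14–20 mm above it; the hand-in gave no verdict.

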